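Throw the leak-test clamp over centre with the extension bar

ROBOT

A 6-joint arm with a two-finger parallel gripper is mounted at the origin on a cart in front of the work surface, level with it; the furniture and walls round the work are solid. World frame = base frame: x ahead of the robot, y to its left, z up, the work surface at z = 0. Lengths are in m, angles in rad, forces in N, time in s.
With the tool pointing down it reaches from about 0.325 to 0.85 m from the base axis. Payload 15.5 kg.
Tool frame: the origin (TCP) lies between the finger pads; the fingertips stand 11 mm ahead of it and the grasp point (between the pads) lies 8 mm behind it; x points along the fingers, z is the direction in which the jaws open and shut, and the axes are right-handed (so a half turn about x gives the same grasp; the last joint's range is limited). The gripper opens to 91 mm and grips with 3 to 60 N. Pads are 32 mm wide; open, the fingers measure 118 mm over their backs; the gripper's body (76 mm by 178 mm) begins 60 mm behind the grasp point.
Start: joints at [1.071, 0.494, 1.345, -0, 1.302, -0.096], TCP at [0.246, 0.575, 0.225] pointing down, gripper open.
Joint ranges: [-2.91, 2.91], [-0.82, 2.16], [0.22, 2.67], [-1.22, 4.37], [0.12, 2.79], [-3.08, 3.08]. Speed limits (rad/s): [1.89, 1.89, 2.57, 3.01, 3.01, 3.01].

INTERFACE

Orientations are given as a unit quaternion [x, y, z, w].
In Python, from rig import * gives the robot as it stands.
- The arm moves only by the tool servo_tool, never from a script. Its argument "motion" is a list of rows, each an object of numbers: "dx", "dy", "dz": the shift along the tool's x, y, z in mm; "wx", "wy", "wz": the turn, a rotation vector about the tool's x, y, z in degrees; "gripper": the opening, from 0 (shut) to 1 (fully open). In form: [{"dx": .., "dy": .., "dz": .., "wx": .., "wy": .., "wz": .., "gripper": ..}, ...]. A call has exactly 10 rows; each row shifts and turns the commanded pose from where the row before left it, along the tool's axes as they then stand; what a row does not reach is not made up. A row lasts 1/10 s, in which the tool goes at most 50 mm and 8.59 degrees, less where a joint would pass 70% of its speed; a pose out of reach is approached as far as the arm can. A call is refused whole if a number of a shift passes 50 or a number of a turn 8.59, either way. A call with a gripper value outside its range is refused whole. The fingers move at their own pace and stop on an object; "grip_force" is the grip in N (left out, the last holds). Time passes only in rows, so rows that do not move let the fingers close, or fill a call up. It gives the time, the measured TCP pose, the force and the opening at its end, in the units of the state.
- observe(): the state, without advancing time (a new reading comes with each control period).
- read_camera(name): name is "scene" or "top" or "wrist"; returns a dict with "color" (400x640x3 uint8, red, green, blue), "intrinsics" (3x3 intrinsics, pixels), "xyz" and "rotation" of the camera in the world. Camera axes: x right, y up, looking along -z (the intrinsics and any distortion apply to the point x, -y, -z); pixel columns grow to the right and rows downward; lengths in m; the calibration is good to about 2 mm. The wrist camera is an equidistant fisheye: a pixel r from the principal point sees the ray r / f radians off the axis. A picture is of the moment at which its call begins. There is no depth.
- close_job(): hands the job in, once; it reports no verdict.
The state is a dict: "clock": time; "joint_pos": joint angles; "qvel": joint speeds; "joint_efforts": joint torques, N m; "position": TCP position; "eef_rot": TCP orientation; "contact_force": force on the tool from outside, world axes, zero at the start; "ft_torque": the same for the moment, N m; "gripper_width": opening from 0.0 (shut) to 1.0 (fully open).
Only numpy, scipy, OpenCV 4.12 (cv2) and the standard library are available. Lean on these libraries where they do the work, as an engineer would, in place of code of your own. Each camera call takes 0.05 s, during which the arm holds its last target.

TASK

Close the plug of the small leak-test cell: slip the loose square extension bar fully onto the clamp's short lever stub, swing the lever clockwise (seen from above) with the bar until it goes over its dead point and stays locked by itself, without forcing it against its stop beyond. Then pull the bar off and lay it back in its holder, seated in both saddles. Work the lever only through the bar, never with the fingers, and leave the timer, the cup and the bottle where they are.

Things in the scene. Friction and masses are not known exactly. Their poses are not given: they have to be found in the camera images.
- clamp: Toggle clamp on an aluminium base plate 213x76x10 mm, fixed on the worktop; place and yaw vary. Origin on the worktop plane under the lever's vertical pivot axis; x points along the plug rod to the small chamber (plate from x -45 to +168 mm), z up. Crank, link, rod, plug and chamber are up to 66 mm high, on the +x side of the pivot.
- lever: Steel lever, turns about the vertical pivot axis. Origin on that axis, 75 mm above the worktop; x points outward along the lever, level. Hub of 17 mm radius, then a round shoulder 28 mm across with its outer face at x = 32 mm, then a bare round stub 12.8 mm thick to its domed tip at x = 82 mm. Thrown clockwise seen from above (heading decreases).
- stub_tip (a point): Outermost point of the lever's stub, on its centre line, 82 mm from the pivot axis; axes as lever. Felt in the throw at the middle of the seated bar: slack for 0.03 to 0.55 rad, then a resistance rising to 9 to 14 N, falling to zero at the dead point, then a pull onward of up to 7 N, then the hard stop. More than about 20 N there overloads the clamp.
- rod_pin (a point): Pin that joins link and plug rod, 35 mm above the worktop; axes as clamp. In the clamp's x it stands 63 to 75 mm from the pivot axis when open; it moves to +x in the throw, is farthest in (about 82.5 mm) at the dead point and within 1 mm of that when locked. The black rubber plug ahead of it then sits in the chamber's port, pressed by the rod's spring.
- bar_mid (a point): Centre of the loose extension bar: plain steel square tube 200 mm long, 22x22 mm, 0.15 to 0.31 kg. x points along it to its open mouth, z up as it lies. Square socket 15 mm wide inside, 70 mm deep; a black rubber cap closes the other end. Fully on the stub, the mouth rests on the shoulder, bar x points to the pivot, and its centre is 132 mm from the pivot axis.
- bar_mouth (a point): Centre of the bar's open mouth, 100 mm from its middle; axes as bar_mid.
- cradle (a point): Point in the bar's grey holder (170x54 mm, fixed on the worktop, place and yaw vary) where the middle of the bar lies, 31 mm above the worktop; x along the holder. Two saddles, 12 mm long at x = -65 and +65 mm, have floors 20 mm and side walls 38 mm above the worktop and slots 30 mm wide; between them it is 6 mm high.
- timer: White bench timer 66x66x18 mm, lying loose in front of the clamp, origin under its centre. To be left alone.
- sample_cup_2: Closed sample cup 58x58x70 mm, loose, to the left, origin under its centre. To be left alone.
- stain_bottle_3: Small dropper bottle 36x36x98 mm, loose, far side on the right, origin under its centre. To be left alone.
- pivot (a point): Lever's pivot axis, 75 mm above the worktop; axes as clamp. The lever starts open and slack. Its hub is splined, so the dead point differs each time and no pose shows it: 0.76 to 1.24 rad of swing from the start. Let go before it, the lever springs back; beyond it, the lever runs on by itself to a rigid stop 0.14 rad past the dead point and stays.
Not all that is in view belongs to the job. There is more than one size of the part that bears bar_mid; the job needs the larger.

How it is judged:
On the way, in this order (a step that is already met when the one before it is completed fails the run):
1. the bar is fully on the stub: its mouth within 4 mm of the shoulder and centred on the stub (x of bar_mouth in the frame of lever between 0.026 and 0.036 m and horizontal distance between bar_mouth and lever below 0.037 m and angle between the x axis of bar_mid and the x axis of lever, either way round below 0.12 rad), for 0.2 s.
2. with the bar still on the stub, the plug is pushed home (x of rod_pin in the frame of clamp above 0.0808 m and x of bar_mouth in the frame of lever below 0.052 m and angle between the x axis of bar_mid and the x axis of lever, either way round below 0.15 rad), for 0.1 s.
At the end, for the whole second after the job is handed in: The plug is pressed home (rod pin at least 80.8 mm from the pivot) with the clamp locked over centre by itself; the bar lies at rest in both saddles of its holder, its middle within 30 mm of the holder's middle and not raised by more than 4 mm (x of rod_pin in the frame of clamp above 0.0808 m and x of bar_mid in the frame of cradle between -0.03 and 0.03 m and distance between bar_mid and cradle below 0.031 m and z of bar_mid in the frame of cradle below 0.004 m and angle between the x axis of bar_mid and the x axis of cradle, either way round below 0.12 rad and linear speed of lever below 0.01 m/s); the robot touches nothing.
It fails at once if the bar is forced on the lever: more than 75 N in all their contacts together, about 23 N at the bar's middle (contact force between bar and lever above 75 N).
It fails at once if the fingers push the lever directly (contact force between the fingers and lever above 2 N).
It fails at once if the timer is moved more than 20 mm (distance of timer from where it was at the start of the episode above 0.02 m).
It fails at once if the cup is moved more than 20 mm (distance of sample_cup_2 from where it was at the start of the episode above 0.02 m).
It fails at once if the bottle is moved more than 20 mm (distance of stain_bottle_3 from where it was at the start of the episode above 0.02 m).
It also fails if it takes over 72 s, if anything falls off the work surface, if the arm or the gripper's body presses on something with over 40 N, if the wrist force passes 120 N, or if a joint passes its speed limit or range.

## Working session

There is one attempt and no reset: what is moved stays moved. The work goes in short steps, Python scripts to look and compute and a tool call to move; the robot and the scene stay as the last step left them, time stands still between calls to the robot, and variables do not carry over. Pictures are saved under pics/ and viewed, and the job is handed in when it is done.

Besides the shell and the picture viewer there is one more tool, called after "Request:" as name(argument=value, ...), one argument or row to a line, values as JSON. servo_tool: Moves the arm, as the interface text tells. Its arguments: {"type":"object","properties":{"motion":{"type":"array"},"grip_force":{"type":"number"}},"required":["motion"]}

```bash
ls; mkdir -p pics; python3 - <<'E'
from rig import *
import cv2
for n in ["scene","top","wrist"]:
    c=read_camera(n); cv2.imwrite(f"pics/{n}0.png",c["color"][:,:,::-1]); print(n,c["intrinsics"],c["xyz"],c["rotation"])
print(observe())
E
```

```text
pics
scene [[384.18070432   0.         322.76351315]
 [  0.         384.18070432 209.09088471]
 [  0.           0.           1.        ]] [ 0.24759337 -0.63399205  0.65809323] [ 0.42873528 -0.09385196 -0.21690778  0.8719684 ]
top [[497.58191408   0.         316.46079774]
 [  0.         497.58191408 200.65056715]
 [  0.           0.           1.        ]] [0.38259757 0.05786749 1.64921374] [-0.0438778   0.05081555  0.71467882 -0.69622317]
wrist [[309.70691629   0.         318.00308373]
 [  0.         309.70691629 199.76318953]
 [  0.           0.           1.        ]] [0.18108548 0.60162034 0.38492865] [-0.10580377 -0.06931854  0.54628113  0.82799603]
{'clock': 0.15, 'joint_pos': array([ 1.07150623e+00,  4.94043865e-01,  1.34597023e+00,  2.94928857e-06,
        1.30248271e+00, -9.54994621e-02]), 'qvel': array([-0.00162099, -0.00162176, -0.00211447,  0.00057011, -0.00087912,
        0.00059374]), 'joint_efforts': array([-3.38264417e-04, -8.79196429e+01, -3.82050812e+01,  7.04524945e-02,
        5.03032340e-02, -4.97966971e-05]), 'position': array([0.24543385, 0.57450193, 0.2244794 ]), 'eef_rot': array([-0.3897296 ,  0.59039031,  0.38943162,  0.58982466]), 'contact_force': array([ 0.05188436, -0.0854715 , -0.43546258]), 'ft_torque': array([-0.00058895, -0.00334786, -0.01236388]), 'gripper_width': 1.000316796888538}
```

View pics/scene0.png

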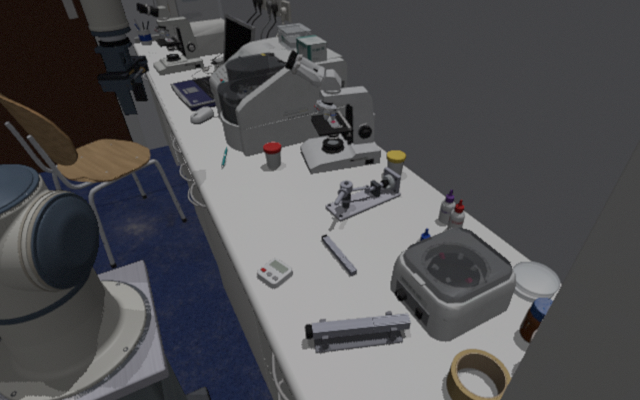

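View pics/top0.png

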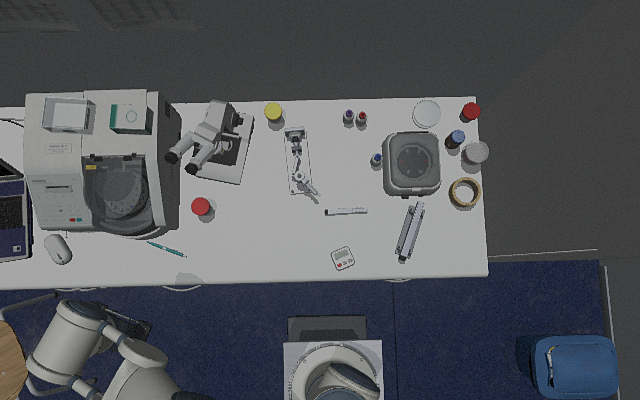

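View pics/wrist0.png

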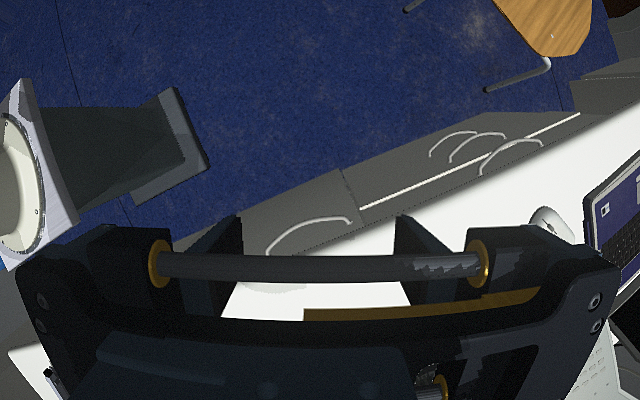

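```bash
cat > h.py <<'E'
from rig import *
import cv2, numpy as np
from scipy.spatial.transform import Rotation as R
def ray(c,u,v,fish=False):
    K=c["intrinsics"]; a=(u-K[0,2])/K[0,0]; b=(v-K[1,2])/K[1,1]
    if fish:
        r=np.hypot(a,b); s=np.sin(r)/max(r,1e-9); d=np.array([a*s,-b*s,-np.cos(r)])
    else: d=np.array([a,-b,-1.])
    return R.from_quat(c["rotation"]).apply(d)
def atz(c,u,v,z,fish=False):
    d=ray(c,u,v,fish); o=np.array(c["xyz"]); return o+d*(z-o[2])/d[2]
def proj(c,p,fish=False):
    q=R.from_quat(c["rotation"]).inv().apply(np.asarray(p)-c["xyz"]); K=c["intrinsics"]
    a=np.array([q[0],-q[1],-q[2]])
    if fish:
        n=np.hypot(a[0],a[1]); t=np.arctan2(n,a[2]); return K[:2,2]+K[0,0]*t*a[:2]/n
    return K[:2,2]+K[0,0]*a[:2]/a[2]
def crop(c,x0,x1,y0,y1,s,name):
    im=cv2.resize(c["color"][y0:y1,x0:x1,::-1],None,fx=s,fy=s,interpolation=cv2.INTER_CUBIC); cv2.imwrite("pics/"+name,im)
E
python3 - <<'E'
from h import *
t=read_camera("top"); s=read_camera("scene")
crop(t,270,350,110,210,6,"t_clamp.png"); crop(t,320,440,180,280,6,"t_bar.png")
crop(s,310,420,140,230,7,"s_clamp.png"); crop(s,290,430,290,370,5,"s_bar.png")
for u,v in [(403,258),(418,202),(326,212),(367,211),(298,176),(318,201)]: print(u,v,atz(t,u,v,0.03))
E
```

```text
403 258 [ 0.40619861 -0.23610854  0.03      ]
418 202 [ 0.58766139 -0.29462563  0.03      ]
326 212 [0.56240442 0.00879516 0.03      ]
367 211 [ 0.56223274 -0.1256499   0.03      ]
298 176 [0.68442685 0.09781599 0.03      ]
318 201 [0.59940136 0.0339965  0.03      ]
```

View pics/t_clamp.png

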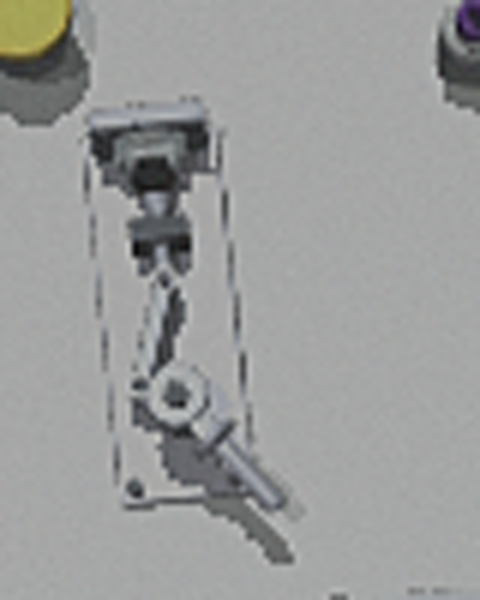

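View pics/t_bar.png

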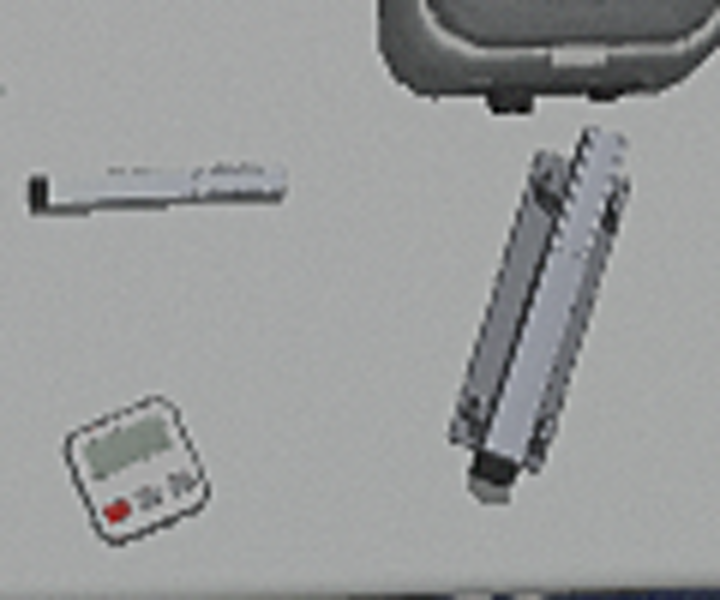

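View pics/s_clamp.png

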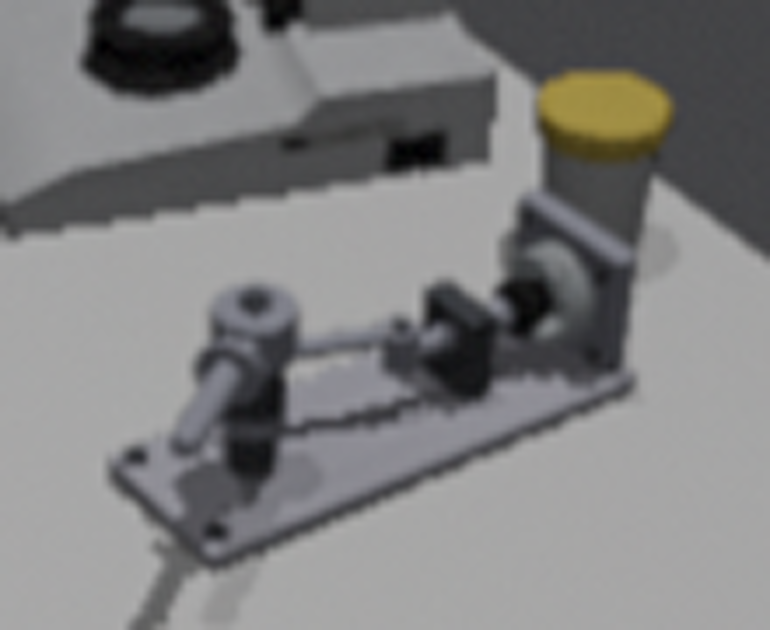

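View pics/s_bar.png

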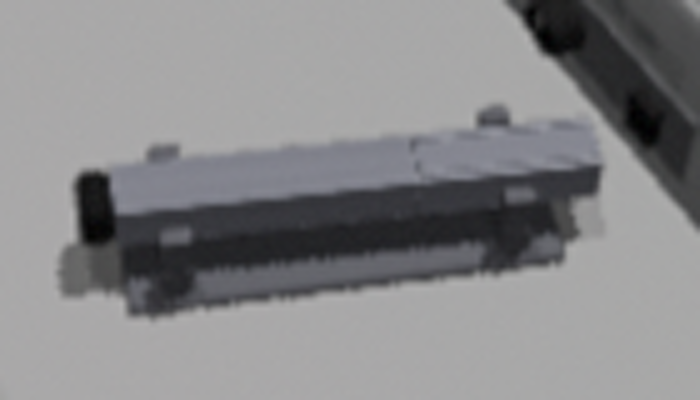

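```bash
python3 - <<'E'
from h import *
o=observe(); w=read_camera("wrist"); T=R.from_quat(o["eef_rot"])
print("cam in tool",T.inv().apply(w["xyz"]-o["position"])*1000); print("cam look in tool",(T.inv()*R.from_quat(w["rotation"])).as_matrix())
print("tool axes\n",T.as_matrix())
t=read_camera("top"); s=read_camera("scene")
# plate corners z=.01 in top crop
for n,(u,v) in dict(BL=(122,505),BR=(255,492),TL=(88,130),TR=(222,130)).items(): print(n,atz(t,270+u/6,110+v/6,.01))
print("hub",atz(t,270+178/6,110+392/6,.09),"tip",atz(t,270+278/6,110+500/6,.075))
print("hub s",atz(s,310+256/7,140+298/7,.09),"tip s",atz(s,310+183/7,140+443/7,.072))
b=atz(t,320+495/6,180+460/6,.042);m=atz(t,320+605/6,180+133/6,.042);print("bar cap/mouth",b,m,np.linalg.norm(m-b),(b+m)/2,np.degrees(np.arctan2(m[1]-b[1],m[0]-b[0])))
# scene: top face of bar mid line: cap end, mouth end
b=atz(s,290+92/5,290+192/5,.042);m=atz(s,290+598/5,290+142/5,.042);print("scene",b,m,np.linalg.norm(m-b),(b+m)/2,np.degrees(np.arctan2(m[1]-b[1],m[0]-b[0])))
E
```

```text
cam in tool [-160.51674296   69.8428865    -0.45327964]
cam look in tool [[-2.58647293e-04  2.51042166e-01 -9.67976117e-01]
 [-6.57977407e-04  9.67975898e-01  2.51042285e-01]
 [ 9.99999750e-01  7.01837823e-04 -8.51842714e-05]]
tool axes
 [[-2.57537550e-04 -9.19564933e-01  3.92937994e-01]
 [-4.73041181e-04  3.92938075e-01  9.19564813e-01]
 [-9.99999855e-01  5.09466163e-05 -5.36188391e-04]]
BL [0.62738083 0.12515036 0.01      ]
BR [0.63279396 0.05120206 0.01      ]
TL [0.8417464  0.14011368 0.01      ]
TR [0.8398973  0.06452668 0.01      ]
hub [0.67526408 0.09098683 0.09      ] tip [0.61824808 0.03931905 0.075     ]
hub s [0.6776891  0.08983268 0.09      ] tip s [0.6215106  0.04483822 0.072     ]
bar cap/mouth [ 0.41032168 -0.2325335   0.042     ] [ 0.58535613 -0.30124325  0.042     ] 0.1880374583935745 [ 0.4978389  -0.26688837  0.042     ] -21.4324834708904
scene [ 0.40827423 -0.23441771  0.042     ] [ 0.58749987 -0.30545919  0.042     ] 0.19279191467223275 [ 0.49788705 -0.26993845  0.042     ] -21.622389630938677
```

```bash
cat > plan.py <<'E'
from h import *
import json
# heading of tool y in world; tool pointing down. P: list of (xyz, heading_deg) waypoints incl. start; n rows per segment
def head(q): y=R.from_quat(q).apply([0,1,0]); return np.degrees(np.arctan2(y[1],y[0]))
def frame(h): c,s=np.cos(np.radians(h)),np.sin(np.radians(h)); return np.array([[0,c,s],[0,s,-c],[-1,0,0.]])
def rows(poses,dec=1):
    out=[]; p,h=np.array(poses[0][0],float),poses[0][1]
    for q,g in poses[1:]:
        d=np.round(frame(h).T@(np.array(q)-p)*1000,dec); w=round(-(g-h),dec)
        out.append(dict(dx=d[0],dy=d[1],dz=d[2],wx=w)); p=p+frame(h)@d/1000; h=h-w
    return out
def line(a,b,n,ease=False):
    r=[]
    for i in range(n+1):
        t=i/n; t=t*t*(3-2*t) if ease else t
        r.append((np.array(a[0])+t*(np.array(b[0])-np.array(a[0])),a[1]+t*(b[1]-a[1])))
    return r
def show(rs):
    for i,r in enumerate(rs): print(i+1,{k:float(v) for k,v in r.items() if abs(v)>0})
def now():
    o=observe(); return (o["position"],head(o["eef_rot"]))
def st():
    o=observe(); p,h=o["position"],head(o["eef_rot"]); print("t%.2f"%o["clock"],"pos",np.round(p*1000,2),"h %.2f"%h,"xdir",np.round(R.from_quat(o["eef_rot"]).apply([1,0,0]),4),"F",np.round(o["contact_force"],2),"M",np.round(o["ft_torque"],2),"g %.3f"%o["gripper_width"],"j",np.round(o["joint_pos"],2))
E
python3 - <<'E'
from plan import *
st()
a=now(); b=(np.array([.485,-.262,.20]),-21.5)
show(rows(line(a,b,26)))
E
```

```text
t0.40 pos [245.55 574.69 224.83] h 156.86 xdir [-1.e-04 -2.e-04 -1.e+00] F [0.24 0.51 0.45] M [-0.01 -0.01  0.01] g 1.002 j [ 1.07  0.49  1.35  0.    1.3  -0.1 ]
1 {'dx': 1.0, 'dy': -21.1, 'dz': -26.0, 'wx': 6.9}
2 {'dx': 0.9, 'dy': -24.1, 'dz': -23.2, 'wx': 6.8}
3 {'dx': 1.0, 'dy': -26.7, 'dz': -20.3, 'wx': 6.9}
4 {'dx': 0.9, 'dy': -28.9, 'dz': -16.8, 'wx': 6.8}
5 {'dx': 1.0, 'dy': -30.7, 'dz': -13.4, 'wx': 6.9}
6 {'dx': 0.9, 'dy': -32.0, 'dz': -9.6, 'wx': 6.9}
7 {'dx': 1.0, 'dy': -33.0, 'dz': -5.6, 'wx': 6.8}
8 {'dx': 0.9, 'dy': -33.5, 'dz': -1.7, 'wx': 6.9}
9 {'dx': 1.0, 'dy': -33.3, 'dz': 2.4, 'wx': 6.8}
10 {'dx': 0.9, 'dy': -32.9, 'dz': 6.2, 'wx': 6.9}
11 {'dx': 1.0, 'dy': -31.9, 'dz': 10.2, 'wx': 6.9}
12 {'dx': 1.0, 'dy': -30.4, 'dz': 14.0, 'wx': 6.8}
13 {'dx': 0.9, 'dy': -28.6, 'dz': 17.4, 'wx': 6.9}
14 {'dx': 1.0, 'dy': -26.3, 'dz': 20.8, 'wx': 6.8}
15 {'dx': 0.9, 'dy': -23.6, 'dz': 23.7, 'wx': 6.9}
16 {'dx': 1.0, 'dy': -20.6, 'dz': 26.3, 'wx': 6.9}
17 {'dx': 0.9, 'dy': -17.3, 'dz': 28.7, 'wx': 6.8}
18 {'dx': 1.0, 'dy': -13.8, 'dz': 30.5, 'wx': 6.9}
19 {'dx': 0.9, 'dy': -10.0, 'dz': 32.0, 'wx': 6.8}
20 {'dx': 1.0, 'dy': -6.1, 'dz': 32.9, 'wx': 6.9}
21 {'dx': 1.0, 'dy': -2.2, 'dz': 33.4, 'wx': 6.9}
22 {'dx': 0.9, 'dy': 1.9, 'dz': 33.4, 'wx': 6.8}
23 {'dx': 1.0, 'dy': 5.8, 'dz': 32.9, 'wx': 6.9}
24 {'dx': 0.9, 'dy': 9.7, 'dz': 32.1, 'wx': 6.8}
25 {'dx': 1.0, 'dy': 13.5, 'dz': 30.6, 'wx': 6.9}
26 {'dx': 0.9, 'dy': 17.0, 'dz': 28.8, 'wx': 6.9}
```

Request:
servo_tool(
  motion=[
    {"dx": 1,"dy": -21,"dz": -26,"wx": 6.9},
    {"dx": 1,"dy": -24,"dz": -23,"wx": 6.9},
    {"dx": 1,"dy": -27,"dz": -20,"wx": 6.9},
    {"dx": 1,"dy": -29,"dz": -17,"wx": 6.9},
    {"dx": 1,"dy": -31,"dz": -13,"wx": 6.9},
    {"dx": 1,"dy": -32,"dz": -10,"wx": 6.9},
    {"dx": 1,"dy": -33,"dz": -6,"wx": 6.9},
    {"dx": 1,"dy": -33.5,"dz": -2,"wx": 6.9},
    {"dx": 1,"dy": -33,"dz": 2,"wx": 6.9},
    {"dx": 1,"dy": -33,"dz": 6,"wx": 6.9},
  ],
)

```text
$.motion[0]: bad value
```

Request:
servo_tool(
  motion=[
    {"dx": 1,"dy": -32,"dz": 10,"wx": 6.9},
    {"dx": 1,"dy": -30,"dz": 14,"wx": 6.9},
    {"dx": 1,"dy": -28.5,"dz": 17.5,"wx": 6.9},
    {"dx": 1,"dy": -26,"dz": 21,"wx": 6.9},
    {"dx": 1,"dy": -23.5,"dz": 23.5,"wx": 6.9},
    {"dx": 1,"dy": -20.5,"dz": 26.5,"wx": 6.9},
    {"dx": 1,"dy": -17,"dz": 28.5,"wx": 6.9},
    {"dx": 1,"dy": -14,"dz": 30.5,"wx": 6.9},
    {"dx": 1,"dy": -10,"dz": 32,"wx": 6.9},
    {"dx": 1,"dy": -6,"dz": 33,"wx": 6.9},
  ],
)

```text
$.motion[0]: bad value
```

```bash
python3 - <<'E'
from plan import *
st()
a=now(); b=(np.array([.485,-.262,.20]),-21.5)
show(rows(line(a,b,8)))
E
```

```text
t0.40 pos [245.55 574.69 224.83] h 156.86 xdir [-1.e-04 -2.e-04 -1.e+00] F [0.24 0.51 0.45] M [-0.01 -0.01  0.01] g 1.002 j [ 1.07  0.49  1.35  0.    1.3  -0.1 ]
1 {'dx': 3.1, 'dy': -68.6, 'dz': -84.4, 'wx': 22.3}
2 {'dx': 3.1, 'dy': -95.5, 'dz': -52.1, 'wx': 22.3}
3 {'dx': 3.1, 'dy': -108.2, 'dz': -11.9, 'wx': 22.3}
4 {'dx': 3.1, 'dy': -104.5, 'dz': 30.0, 'wx': 22.3}
5 {'dx': 3.1, 'dy': -85.4, 'dz': 67.4, 'wx': 22.3}
6 {'dx': 3.1, 'dy': -53.4, 'dz': 94.8, 'wx': 22.3}
7 {'dx': 3.1, 'dy': -13.4, 'dz': 107.9, 'wx': 22.3}
8 {'dx': 3.1, 'dy': 28.6, 'dz': 105.0, 'wx': 22.3}
```

Request:
servo_tool(
  motion=[
    {"dx": 1,"dy": -21,"dz": -26,"wx": 6.9,"wy": 0,"wz": 0,"gripper": 1},
    {"dx": 1,"dy": -24,"dz": -23,"wx": 6.9,"wy": 0,"wz": 0,"gripper": 1},
    {"dx": 1,"dy": -27,"dz": -20,"wx": 6.9,"wy": 0,"wz": 0,"gripper": 1},
    {"dx": 1,"dy": -29,"dz": -17,"wx": 6.9,"wy": 0,"wz": 0,"gripper": 1},
    {"dx": 1,"dy": -31,"dz": -13,"wx": 6.9,"wy": 0,"wz": 0,"gripper": 1},
    {"dx": 1,"dy": -32,"dz": -10,"wx": 6.9,"wy": 0,"wz": 0,"gripper": 1},
    {"dx": 1,"dy": -33,"dz": -6,"wx": 6.9,"wy": 0,"wz": 0,"gripper": 1},
    {"dx": 1,"dy": -33.5,"dz": -2,"wx": 6.9,"wy": 0,"wz": 0,"gripper": 1},
    {"dx": 1,"dy": -33,"dz": 2,"wx": 6.9,"wy": 0,"wz": 0,"gripper": 1},
    {"dx": 1,"dy": -33,"dz": 6,"wx": 6.9,"wy": 0,"wz": 0,"gripper": 1},
  ],
)

```text
clock: 1.4
position: [0.336, 0.2512, 0.215]
eef_rot: [0.015, 0.707, -0.015, 0.707]
contact_force: [0.8, -0.1, -0.2]
gripper_width: 1.001
```

Request:
servo_tool(
  motion=[
    {"dx": 1,"dy": -32,"dz": 10,"wx": 6.9,"wy": 0,"wz": 0,"gripper": 1},
    {"dx": 1,"dy": -30,"dz": 14,"wx": 6.9,"wy": 0,"wz": 0,"gripper": 1},
    {"dx": 1,"dy": -28.5,"dz": 17.5,"wx": 6.9,"wy": 0,"wz": 0,"gripper": 1},
    {"dx": 1,"dy": -26,"dz": 21,"wx": 6.9,"wy": 0,"wz": 0,"gripper": 1},
    {"dx": 1,"dy": -23.5,"dz": 23.5,"wx": 6.9,"wy": 0,"wz": 0,"gripper": 1},
    {"dx": 1,"dy": -20.5,"dz": 26.5,"wx": 6.9,"wy": 0,"wz": 0,"gripper": 1},
    {"dx": 1,"dy": -17,"dz": 28.5,"wx": 6.9,"wy": 0,"wz": 0,"gripper": 1},
    {"dx": 1,"dy": -14,"dz": 30.5,"wx": 6.9,"wy": 0,"wz": 0,"gripper": 1},
    {"dx": 1,"dy": -10,"dz": 32,"wx": 6.9,"wy": 0,"wz": 0,"gripper": 1},
    {"dx": 1,"dy": -6,"dz": 33,"wx": 6.9,"wy": 0,"wz": 0,"gripper": 1},
  ],
)

```text
clock: 2.4
position: [0.4253, -0.071, 0.205]
eef_rot: [0.413, 0.574, -0.413, 0.574]
contact_force: [0.9, 0.5, 0.1]
gripper_width: 1.0
```

```bash
python3 - <<'E'
from plan import *
st()
a=now(); b=(np.array([.485,-.262,.20]),-21.5)
show(rows(line(a,b,8)))
w=read_camera("wrist"); crop(w,0,640,0,400,1,"w1.png")
E
```

```text
t2.40 pos [425.32 -70.95 205.05] h 18.57 xdir [ 4.e-04 -1.e-04 -1.e+00] F [0.85 0.55 0.14] M [-0.02  0.19 -0.03] g 1.000 j [-0.3   0.25  1.82  0.    1.07  0.94]
1 {'dx': 0.6, 'dy': -0.5, 'dz': 25.0, 'wx': 5.0}
2 {'dx': 0.7, 'dy': 1.6, 'dz': 25.0, 'wx': 5.0}
3 {'dx': 0.6, 'dy': 3.8, 'dz': 24.7, 'wx': 5.0}
4 {'dx': 0.6, 'dy': 6.0, 'dz': 24.3, 'wx': 5.0}
5 {'dx': 0.7, 'dy': 8.0, 'dz': 23.7, 'wx': 5.0}
6 {'dx': 0.6, 'dy': 10.1, 'dz': 22.9, 'wx': 5.1}
7 {'dx': 0.6, 'dy': 12.1, 'dz': 21.9, 'wx': 5.0}
8 {'dx': 0.6, 'dy': 14.0, 'dz': 20.8, 'wx': 5.0}
```

View pics/w1.png

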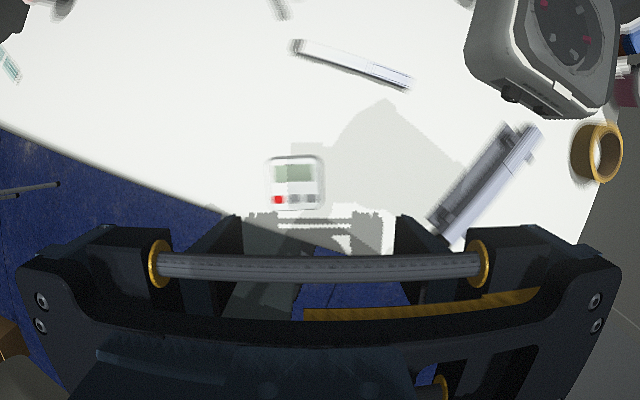

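Request:
servo_tool(
  motion=[
    {"dx": 1,"dy": -1,"dz": 25,"wx": 5,"wy": 0,"wz": 0,"gripper": 1},
    {"dx": 1,"dy": 1,"dz": 25,"wx": 5,"wy": 0,"wz": 0,"gripper": 1},
    {"dx": 1,"dy": 3,"dz": 25,"wx": 5,"wy": 0,"wz": 0,"gripper": 1},
    {"dx": 1,"dy": 5,"dz": 24,"wx": 5,"wy": 0,"wz": 0,"gripper": 1},
    {"dx": 1,"dy": 8,"dz": 24,"wx": 5,"wy": 0,"wz": 0,"gripper": 1},
    {"dx": 1,"dy": 10,"dz": 23,"wx": 5,"wy": 0,"wz": 0,"gripper": 1},
    {"dx": 1,"dy": 12,"dz": 22,"wx": 5,"wy": 0,"wz": 0,"gripper": 1},
    {"dx": 0,"dy": 14,"dz": 13,"wx": 4,"wy": 0,"wz": 0,"gripper": 1},
    {"dx": 0,"dy": 0,"dz": 0,"wx": 0,"wy": 0,"wz": 0,"gripper": 1},
    {"dx": 0,"dy": 0,"dz": 0,"wx": 0,"wy": 0,"wz": 0,"gripper": 1},
  ],
)

```text
clock: 3.45
position: [0.4848, -0.2535, 0.1977]
eef_rot: [-0.579, -0.405, 0.58, -0.405]
contact_force: [-0.4, 0.6, 0.3]
gripper_width: 0.997
```

```bash
python3 - <<'E'
from plan import *
st()
w=read_camera("wrist"); crop(w,160,480,0,260,2.4,"w2.png")
import pickle; pickle.dump(w,open("w2.pkl","wb"))
for x in (-.1,0,.1): 
  c=np.array([.498,-.268,.031]); 
  h=np.radians(-21.5); print(x,proj(w,c+x*np.array([np.cos(h),np.sin(h),0]),True))
E
```

```text
t3.45 pos [ 484.78 -253.53  197.74] h -20.08 xdir [-4.e-04  3.e-04 -1.e+00] F [-0.45  0.58  0.28] M [ 0.04  0.19 -0.01] g 0.997 j [-0.59  0.41  1.57  0.    1.15  1.33]
-0.1 [323.45619842 257.47996201]
0 [326.1686094  171.73436089]
0.1 [328.7041801  77.8824654]
```

View pics/w2.png

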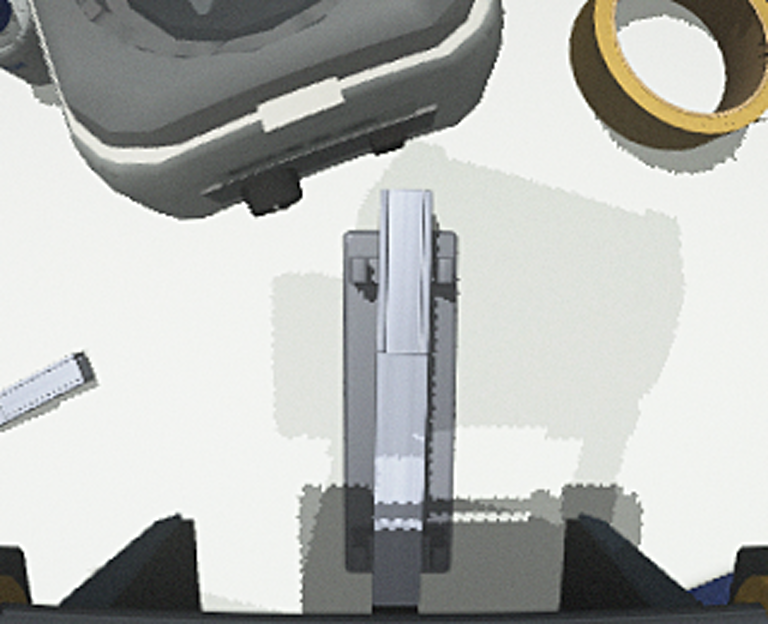

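```bash
python3 - <<'E'
from plan import *
import pickle; w=pickle.load(open("w2.pkl","rb"))
P=lambda u,v,z: atz(w,160+u/2.4,v/2.4,z,True)[:2]
ml,mr,bl,br=P(381,190,.042),P(432,190,.042),P(374,575,.042),P(419,575,.042)
print(np.linalg.norm(ml-mr),np.linalg.norm(bl-br)); m=(ml+mr)/2;b=(bl+br)/2
d=m-b;h=np.arctan2(d[1],d[0]);print("mouth",m,"head",np.degrees(h),"mid",m-.1*np.array([np.cos(h),np.sin(h)]))
c=[P(346,235,.006),P(458,235,.006),P(344,570,.006),P(449,572,.006)]
t=(c[0]+c[1])/2;b=(c[2]+c[3])/2;d=t-b;print("cradle",sum(c)/4,np.linalg.norm(d),np.linalg.norm(c[0]-c[1]),np.linalg.norm(c[2]-c[3]),np.degrees(np.arctan2(d[1],d[0])))
E
```

```text
0.021395794650099144 0.020563923109989786
mouth [ 0.58823285 -0.30395912] head -21.313162279602587 mid [ 0.49507207 -0.2676126 ]
cradle [ 0.49545732 -0.26816692] 0.16608972486124593 0.05242599865968803 0.05344108608436135 -20.76381913170852
```

Request:
servo_tool(
  motion=[
    {"dx": 10,"dy": 14.5,"dz": 9.8,"wx": 1.2,"wy": 0,"wz": 0,"gripper": 1},
    {"dx": 30,"dy": 0,"dz": 0,"wx": 0,"wy": 0,"wz": 0,"gripper": 0.8},
    {"dx": 30,"dy": 0,"dz": 0,"wx": 0,"wy": 0,"wz": 0,"gripper": 0.6},
    {"dx": 30,"dy": 0,"dz": 0,"wx": 0,"wy": 0,"wz": 0,"gripper": 0.6},
    {"dx": 25,"dy": 0,"dz": 0,"wx": 0,"wy": 0,"wz": 0,"gripper": 0.6},
    {"dx": 15,"dy": 0,"dz": 0,"wx": 0,"wy": 0,"wz": 0,"gripper": 0.6},
    {"dx": 0,"dy": 0,"dz": 0,"wx": 0,"wy": 0,"wz": 0,"gripper": 0.6},
    {"dx": 0,"dy": 0,"dz": 0,"wx": 0,"wy": 0,"wz": 0,"gripper": 0.6},
    {"dx": 0,"dy": 0,"dz": 0,"wx": 0,"wy": 0,"wz": 0,"gripper": 0.6},
    {"dx": 0,"dy": 0,"dz": 0,"wx": 0,"wy": 0,"wz": 0,"gripper": 0.6},
  ],
)

```text
clock: 4.5
position: [0.4957, -0.2681, 0.059]
eef_rot: [0.584, 0.398, -0.584, 0.399]
contact_force: [0.4, -0.7, 0.4]
gripper_width: 0.6
```

```bash
python3 - <<'E'
from plan import *
st()
w=read_camera("wrist"); crop(w,160,480,0,260,2.4,"w3.png")
E
```

```text
t4.50 pos [ 495.73 -268.07   59.  ] h -21.32 xdir [ 0.0014 -0.001  -1.    ] F [ 0.44 -0.66  0.43] M [-0.04  0.15 -0.02] g 0.600 j [-0.6   0.62  1.67  0.    0.85  1.34]
```

View pics/w3.png

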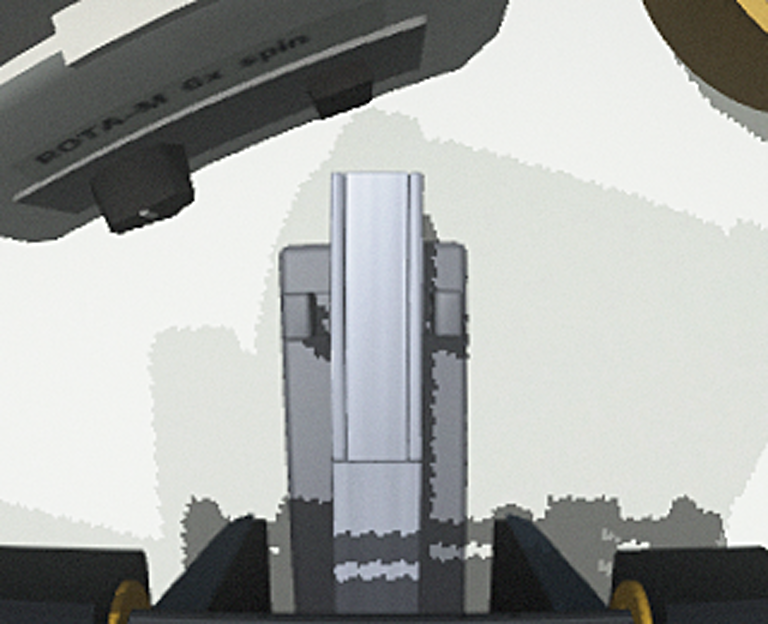

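Request:
servo_tool(
  motion=[
    {"dx": 15,"dy": 0,"dz": 0,"wx": 0,"wy": 0,"wz": 0,"gripper": 0.6},
    {"dx": 15,"dy": 0,"dz": 0,"wx": 0,"wy": 0,"wz": 0,"gripper": 0.6},
    {"dx": 5.5,"dy": 0,"dz": 0,"wx": 0,"wy": 0,"wz": 0,"gripper": 0.6},
    {"dx": 0,"dy": 0,"dz": 0,"wx": 0,"wy": 0,"wz": 0,"gripper": 0.6},
    {"dx": 0,"dy": 0,"dz": 0,"wx": 0,"wy": 0,"wz": 0,"gripper": 0},
    {"dx": 0,"dy": 0,"dz": 0,"wx": 0,"wy": 0,"wz": 0,"gripper": 0},
    {"dx": 0,"dy": 0,"dz": 0,"wx": 0,"wy": 0,"wz": 0,"gripper": 0},
    {"dx": 0,"dy": 0,"dz": 0,"wx": 0,"wy": 0,"wz": 0,"gripper": 0},
    {"dx": 0,"dy": 0,"dz": 0,"wx": 0,"wy": 0,"wz": 0,"gripper": 0},
    {"dx": 0,"dy": 0,"dz": 0,"wx": 0,"wy": 0,"wz": 0,"gripper": 0},
  ],
  grip_force=40,
)

```text
clock: 5.55
position: [0.4954, -0.268, 0.0227]
eef_rot: [0.584, 0.399, -0.584, 0.399]
contact_force: [0.1, 1.5, 6.2]
gripper_width: 0.239
```

```bash
python3 - <<'E'
from plan import *
st()
E
```

```text
t5.55 pos [ 495.38 -267.97   22.71] h -21.33 xdir [ 4.e-04 -2.e-04 -1.e+00] F [0.14 1.47 6.23] M [0.13 0.25 0.04] g 0.239 j [-0.6   0.68  1.69  0.    0.78  1.34]
```

```bash
python3 - <<'E'
from plan import *
p,h=now()
a=(p+[0,0,.1295],h); b=(np.array([.515,-.045,.11]),40)
c=(a[0]+[0,0.06,0],h+10)
show(rows(line(a,c,3)+line(c,b,9)[1:]))
E
```

```text
1 {'dy': -7.3, 'dz': -18.6, 'wx': -3.3}
2 {'dy': -6.2, 'dz': -19.0, 'wx': -3.4}
3 {'dy': -5.0, 'dz': -19.4, 'wx': -3.3}
4 {'dx': 4.7, 'dy': -1.4, 'dz': -18.2, 'wx': -5.7}
5 {'dx': 4.7, 'dy': 0.4, 'dz': -18.2, 'wx': -5.7}
6 {'dx': 4.7, 'dy': 2.2, 'dz': -18.1, 'wx': -5.7}
7 {'dx': 4.7, 'dy': 3.9, 'dz': -17.8, 'wx': -5.7}
8 {'dx': 4.6, 'dy': 5.8, 'dz': -17.3, 'wx': -5.7}
9 {'dx': 4.7, 'dy': 7.4, 'dz': -16.7, 'wx': -5.7}
10 {'dx': 4.7, 'dy': 9.1, 'dz': -15.8, 'wx': -5.7}
11 {'dx': 4.7, 'dy': 10.5, 'dz': -14.9, 'wx': -5.7}
12 {'dx': 4.7, 'dy': 12.0, 'dz': -13.7, 'wx': -5.7}
```

Request:
servo_tool(
  motion=[
    {"dx": -5,"dy": 0,"dz": 0,"wx": 0,"wy": 0,"wz": 0,"gripper": 0},
    {"dx": -10,"dy": 0,"dz": 0,"wx": 0,"wy": 0,"wz": 0,"gripper": 0},
    {"dx": -20,"dy": 0,"dz": 0,"wx": 0,"wy": 0,"wz": 0,"gripper": 0},
    {"dx": -25,"dy": 0,"dz": 0,"wx": 0,"wy": 0,"wz": 0,"gripper": 0},
    {"dx": -25,"dy": 0,"dz": 0,"wx": 0,"wy": 0,"wz": 0,"gripper": 0},
    {"dx": -25,"dy": 0,"dz": 0,"wx": 0,"wy": 0,"wz": 0,"gripper": 0},
    {"dx": -15,"dy": 0,"dz": 0,"wx": 0,"wy": 0,"wz": 0,"gripper": 0},
    {"dx": -5,"dy": 0,"dz": 0,"wx": 0,"wy": 0,"wz": 0,"gripper": 0},
    {"dx": 0,"dy": 0,"dz": 0,"wx": 0,"wy": 0,"wz": 0,"gripper": 0},
    {"dx": 0,"dy": 0,"dz": 0,"wx": 0,"wy": 0,"wz": 0,"gripper": 0},
  ],
)

```text
clock: 6.55
position: [0.4948, -0.2676, 0.1518]
eef_rot: [-0.584, -0.399, 0.584, -0.398]
contact_force: [-0.5, -0.1, -1.1]
gripper_width: 0.24
```

```bash
python3 - <<'E'
from plan import *
st()
w=read_camera("wrist"); crop(w,160,480,0,260,2.4,"w4.png")
E
```

```text
t6.55 pos [ 494.85 -267.59  151.81] h -21.34 xdir [-8.e-04  6.e-04 -1.e+00] F [-0.53 -0.06 -1.12] M [-0.04  0.14  0.02] g 0.240 j [-0.6   0.49  1.59  0.    1.06  1.34]
```

View pics/w4.png

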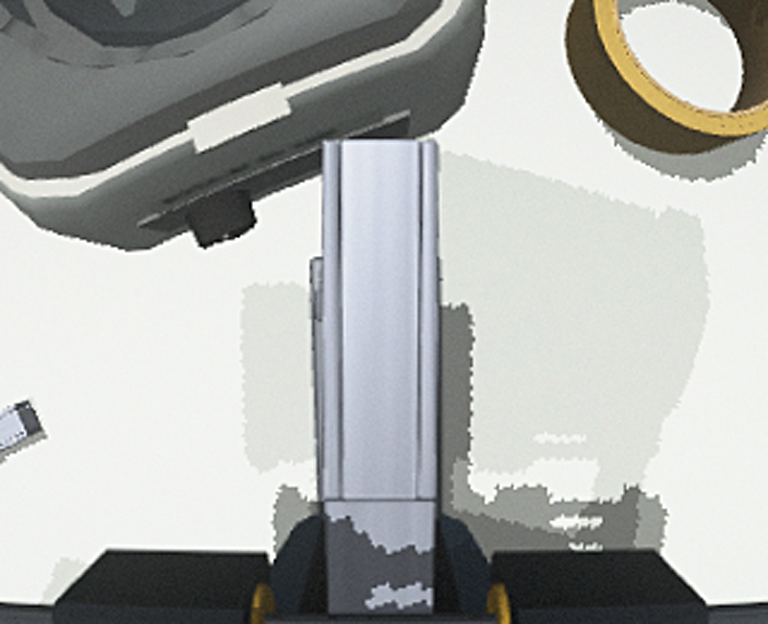

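Request:
servo_tool(
  motion=[
    {"dx": 0,"dy": -7,"dz": -18.6,"wx": -3.3,"wy": 0,"wz": 0,"gripper": 0},
    {"dx": 0,"dy": -6,"dz": -19,"wx": -3.4,"wy": 0,"wz": 0,"gripper": 0},
    {"dx": 0,"dy": -5,"dz": -19.4,"wx": -3.3,"wy": 0,"wz": 0,"gripper": 0},
    {"dx": 4,"dy": -1.4,"dz": -18.2,"wx": -5.7,"wy": 0,"wz": 0,"gripper": 0},
    {"dx": 4,"dy": 0.4,"dz": -18.2,"wx": -5.7,"wy": 0,"wz": 0,"gripper": 0},
    {"dx": 4,"dy": 2.2,"dz": -18,"wx": -5.7,"wy": 0,"wz": 0,"gripper": 0},
    {"dx": 4,"dy": 4,"dz": -18,"wx": -5.7,"wy": 0,"wz": 0,"gripper": 0},
    {"dx": 4,"dy": 5.8,"dz": -17.3,"wx": -5.7,"wy": 0,"wz": 0,"gripper": 0},
    {"dx": 4,"dy": 7.4,"dz": -16.7,"wx": -5.7,"wy": 0,"wz": 0,"gripper": 0},
    {"dx": 4,"dy": 9,"dz": -15.8,"wx": -5.7,"wy": 0,"wz": 0,"gripper": 0},
  ],
)

```text
clock: 7.6
position: [0.5106, -0.0804, 0.1234]
eef_rot: [0.36, 0.609, -0.36, 0.608]
contact_force: [-0.3, 0.8, -1.8]
gripper_width: 0.244
```

Request:
servo_tool(
  motion=[
    {"dx": 4,"dy": 8,"dz": -15,"wx": -5.7,"wy": 0,"wz": 0,"gripper": 0},
    {"dx": 4,"dy": 6,"dz": -13.7,"wx": -5.7,"wy": 0,"wz": 0,"gripper": 0},
    {"dx": 0,"dy": 0,"dz": 0,"wx": 0,"wy": 0,"wz": 0,"gripper": 0},
    {"dx": 0,"dy": 0,"dz": 0,"wx": 0,"wy": 0,"wz": 0,"gripper": 0},
    {"dx": 0,"dy": 0,"dz": 0,"wx": 0,"wy": 0,"wz": 0,"gripper": 0},
    {"dx": 0,"dy": 0,"dz": 0,"wx": 0,"wy": 0,"wz": 0,"gripper": 0},
    {"dx": 0,"dy": 0,"dz": 0,"wx": 0,"wy": 0,"wz": 0,"gripper": 0},
    {"dx": 0,"dy": 0,"dz": 0,"wx": 0,"wy": 0,"wz": 0,"gripper": 0},
    {"dx": 0,"dy": 0,"dz": 0,"wx": 0,"wy": 0,"wz": 0,"gripper": 0},
    {"dx": 0,"dy": 0,"dz": 0,"wx": 0,"wy": 0,"wz": 0,"gripper": 0},
  ],
)

```text
clock: 8.6
position: [0.5081, -0.0496, 0.1164]
eef_rot: [0.299, 0.641, -0.299, 0.641]
contact_force: [-0.6, 0.1, -2.4]
gripper_width: 0.24
```

```bash
python3 - <<'E'
from plan import *
import pickle
st()
w=read_camera("wrist"); pickle.dump(w,open("w5.pkl","wb")); crop(w,160,480,0,230,2.4,"w5.png")
E
```

```text
t8.60 pos [508.13 -49.61 116.44] h 39.95 xdir [ 1.e-04 -0.e+00 -1.e+00] F [-0.6   0.06 -2.37] M [-0.08  0.12  0.03] g 0.240 j [-0.21  0.48  1.75 -0.    0.91  0.66]
```

View pics/w5.png

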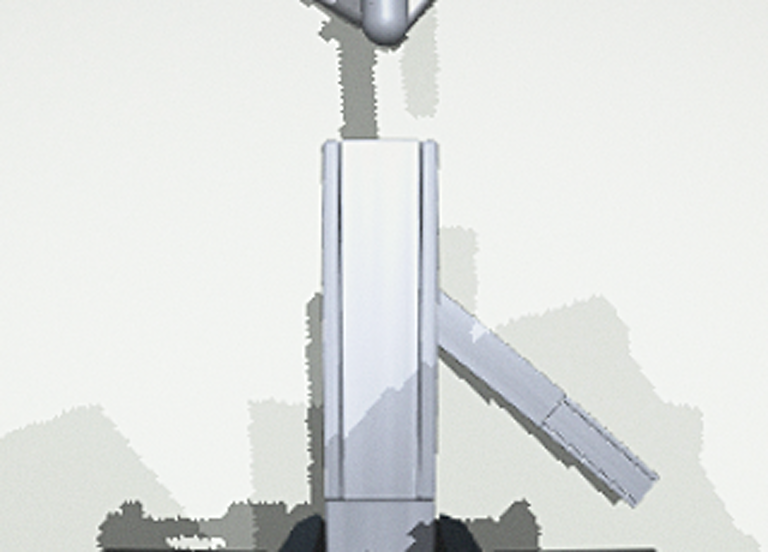

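Request:
servo_tool(
  motion=[
    {"dx": -20,"dy": 0,"dz": 0,"wx": 0,"wy": 0,"wz": 0,"gripper": 0},
    {"dx": -30,"dy": 0,"dz": 0,"wx": 0,"wy": 0,"wz": 2,"gripper": 0},
    {"dx": -20,"dy": 0,"dz": 0,"wx": 0,"wy": 0,"wz": 3,"gripper": 0},
    {"dx": -10,"dy": 0,"dz": 0,"wx": 0,"wy": 0,"wz": 3,"gripper": 0},
    {"dx": 0,"dy": 0,"dz": 0,"wx": 0,"wy": 0,"wz": 0,"gripper": 0},
    {"dx": 0,"dy": 0,"dz": 0,"wx": 0,"wy": 0,"wz": 0,"gripper": 0},
    {"dx": 0,"dy": 0,"dz": 0,"wx": 0,"wy": 0,"wz": 0,"gripper": 0},
    {"dx": 0,"dy": 0,"dz": 0,"wx": 0,"wy": 0,"wz": 0,"gripper": 0},
    {"dx": 0,"dy": 0,"dz": 0,"wx": 0,"wy": 0,"wz": 0,"gripper": 0},
    {"dx": 0,"dy": 0,"dz": 0,"wx": 0,"wy": 0,"wz": 0,"gripper": 0},
  ],
)

```text
clock: 9.65
position: [0.5069, -0.0504, 0.196]
eef_rot: [0.343, 0.619, -0.254, 0.66]
contact_force: [-0.2, -0.0, -2.4]
gripper_width: 0.241
```

```bash
python3 - <<'E'
from plan import *
import pickle
st()
w=read_camera("wrist"); pickle.dump(w,open("w6.pkl","wb")); crop(w,220,420,0,150,4,"w6.png")
E
```

```text
t9.65 pos [506.91 -50.37 196.04] h 39.98 xdir [ 0.1059  0.0894 -0.9903] F [-0.15 -0.04 -2.36] M [-0.16  0.17  0.06] g 0.241 j [-0.3   0.33  1.74  0.14  1.    0.51]
```

View pics/w6.png

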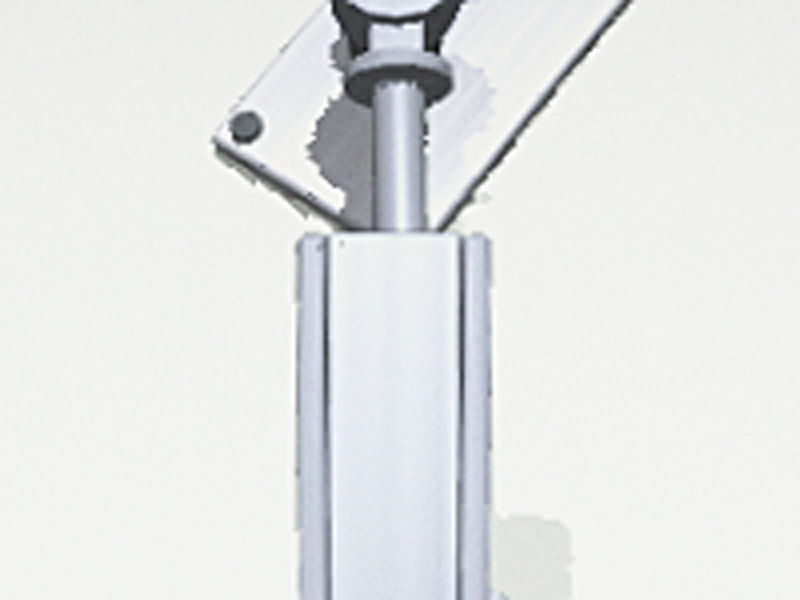

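```bash
python3 - <<'E'
from plan import *
import pickle
w=pickle.load(open("w6.pkl","rb")); w5=pickle.load(open("w5.pkl","rb"))
P=lambda u,v,z: atz(w,220+u/4,v/4,z,True)[:2]
Q=lambda u,v,z: atz(w5,160+u/2.4,v/2.4,z,True)[:2]
a,b=P(400,95,.075),P(400.5,215,.075); t=Q(386,44,.073); t2=Q(385.5,18,.075)
hd=lambda d: np.degrees(np.arctan2(d[1],d[0]))
print("axis pts",a,b,"tip",t,t2,"heads",hd(a-b),hd(a-t),hd(a-t2))
for n,h in [("shoulderL",P(343,75,.075)),("shoulderR",P(455,75,.075))]: print(n,h)
print("sh width",np.linalg.norm(P(343,70,.075)-P(455,70,.075)), "stub w",np.linalg.norm(P(376,100,.075)-P(424,100,.075)))
# bar at w5: top z = .1164+.0083+.011
z=.1357
ml,mr=Q(323,140,z),Q(439,140,z); bl,br=Q(325,498,z),Q(436,498,z)
m=(ml+mr)/2;b_=(bl+br)/2;print("mouth",m,"head",hd(m-b_),np.linalg.norm(ml-mr),np.linalg.norm(bl-br))
print("mouth in tool", frame(39.95)[:2].T@(m-np.array([.50813,-.04961])))
hub=np.array([.6765,.0904]); print("hub->tip",hd(hub-t),np.linalg.norm(hub-t),"hub->a",hd(hub-a))
E
```

```text
axis pts [0.65363127 0.06904436] [0.62810083 0.04756915] tip [0.6175662 0.0387445] [0.62309119 0.04355913] heads 40.0692530389221 40.03511247388578 39.844491750816324
shoulderL [0.64911628 0.08369751]
shoulderR [0.66703079 0.06244104]
sh width 0.027834024225559466 stub w 0.011833871436517113
mouth [0.58475052 0.01342788] head 39.84586901604781 0.021793738429435033 0.021962172952909524
mouth in tool [0.         0.09921549 0.00087432]
hub->tip 41.234581398629444 0.07836761651157018 hub->a 43.04044407357844
```

```bash
python3 - <<'E'
from plan import *
tip=np.array([.6176,.0388]); F=frame(40.0)[:2]
for gap in (.03,):
  m=tip-F[:,1]*gap; tcp=m-F@np.array([0,.0992,.0009]); print(tcp)
  p=now()[0]; print("delta tool y,z",F.T@(tcp-p[:2])*1000, "down",p[2]-.0667)
E
```

```text
[ 0.51804855 -0.04355872]
delta tool y,z [ 0.         12.95645033  1.92181426] down 0.12942293368682445
```

Request:
servo_tool(
  motion=[
    {"dx": 0,"dy": 0,"dz": 0,"wx": 0,"wy": 0,"wz": -4,"gripper": 0},
    {"dx": 0,"dy": 0,"dz": 0,"wx": 0,"wy": 0,"wz": -4,"gripper": 0},
    {"dx": 20,"dy": 0,"dz": 1.9,"wx": 0,"wy": 0,"wz": 0,"gripper": 0},
    {"dx": 30,"dy": 0,"dz": 0,"wx": 0,"wy": 0,"wz": 0,"gripper": 0},
    {"dx": 30,"dy": 0,"dz": 0,"wx": 0,"wy": 0,"wz": 0,"gripper": 0},
    {"dx": 30,"dy": 0,"dz": 0,"wx": 0,"wy": 0,"wz": 0,"gripper": 0},
    {"dx": 19,"dy": 8,"dz": 0,"wx": 0,"wy": 0,"wz": 0,"gripper": 0},
    {"dx": 0,"dy": 0,"dz": 0,"wx": 0,"wy": 0,"wz": 0,"gripper": 0},
    {"dx": 0,"dy": 0,"dz": 0,"wx": 0,"wy": 0,"wz": 0,"gripper": 0},
    {"dx": 0,"dy": 0,"dz": 0,"wx": 0,"wy": 0,"wz": 0,"gripper": 0},
  ],
)

```text
clock: 10.7
position: [0.5147, -0.0471, 0.0684]
eef_rot: [0.299, 0.64, -0.299, 0.641]
contact_force: [-0.5, 0.0, -1.8]
gripper_width: 0.239
```

```bash
python3 - <<'E'
from plan import *
import pickle
st()
w=read_camera("wrist"); pickle.dump(w,open("w7.pkl","wb")); crop(w,220,420,0,150,4,"w7.png")
s=read_camera("scene"); crop(s,290,420,150,250,6,"s7.png")
E
```

```text
t10.70 pos [514.72 -47.08  68.45] h 39.97 xdir [ 1.4e-03 -3.0e-04 -1.0e+00] F [-0.5   0.   -1.82] M [-0.02  0.11  0.02] g 0.239 j [-0.21  0.56  1.78 -0.    0.8   0.67]
```

View pics/w7.png

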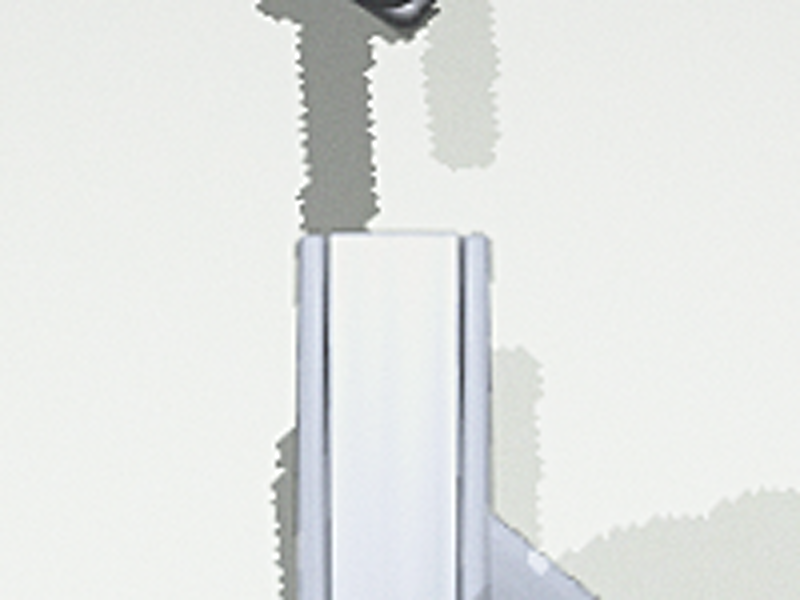

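View pics/s7.png

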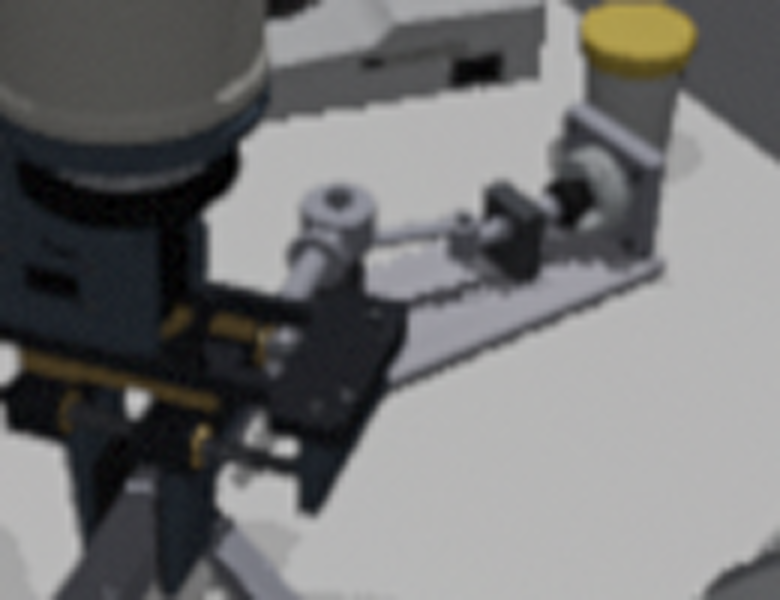

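```bash
cat > rel.py <<'E'
from plan import *
tip=np.array([.6176,.0388]); H=40.0
def rel():
    st(); p,h=now(); F=frame(H)[:2]; m=p[:2]+frame(h)[:2]@np.array([0,.0992,.0009]); d=F.T@(tip-m)*1000
    print("gap to tip %.2f right %.2f  zerr %.2f  headerr %.2f"%(d[1],d[2],66.7-p[2]*1000,H-h))
if __name__=="__main__": rel()
E
python3 rel.py
```

```text
t10.80 pos [514.73 -47.12  68.47] h 39.96 xdir [ 1.7e-03 -4.0e-04 -1.0e+00] F [-0.16 -0.16 -0.87] M [-0.04  0.09 -0.02] g 0.241 j [-0.21  0.56  1.78 -0.    0.8   0.67]
gap to tip 34.83 right -0.66  zerr -1.77  headerr 0.04
```

Request:
servo_tool(
  motion=[
    {"dx": 1.8,"dy": 5,"dz": -0.7,"wx": 0,"wy": 0,"wz": 0,"gripper": 0},
    {"dx": 0,"dy": 10,"dz": 0,"wx": 0,"wy": 0,"wz": 0,"gripper": 0},
    {"dx": 0,"dy": 10,"dz": 0,"wx": 0,"wy": 0,"wz": 0,"gripper": 0},
    {"dx": 0,"dy": 4,"dz": 0,"wx": 0,"wy": 0,"wz": 0,"gripper": 0},
    {"dx": 0,"dy": 0,"dz": 0,"wx": 0,"wy": 0,"wz": 0,"gripper": 0},
    {"dx": 0,"dy": 0,"dz": 0,"wx": 0,"wy": 0,"wz": 0,"gripper": 0},
    {"dx": 0,"dy": 0,"dz": 0,"wx": 0,"wy": 0,"wz": 0,"gripper": 0},
    {"dx": 0,"dy": 0,"dz": 0,"wx": 0,"wy": 0,"wz": 0,"gripper": 0},
    {"dx": 0,"dy": 0,"dz": 0,"wx": 0,"wy": 0,"wz": 0,"gripper": 0},
    {"dx": 0,"dy": 0,"dz": 0,"wx": 0,"wy": 0,"wz": 0,"gripper": 0},
  ],
)

```text
clock: 11.8
position: [0.5359, -0.0278, 0.0656]
eef_rot: [0.299, 0.641, -0.299, 0.641]
contact_force: [-0.5, -0.3, -1.5]
gripper_width: 0.242
```

```bash
python3 - <<'E'
from rel import *
rel()
w=read_camera("wrist");crop(w,220,420,0,150,4,"w8.png")
E
```

```text
t11.80 pos [535.94 -27.78  65.57] h 39.96 xdir [-1.e-04  0.e+00 -1.e+00] F [-0.46 -0.33 -1.52] M [-0.11  0.11  0.01] g 0.242 j [-0.16  0.59  1.73  0.    0.83  0.71]
gap to tip 6.15 right 0.51  zerr 1.13  headerr 0.04
```

View pics/w8.png

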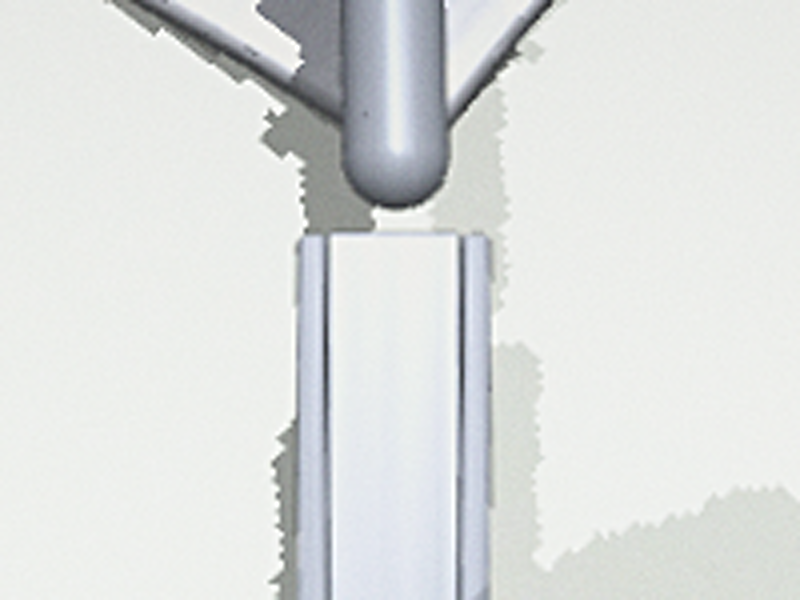

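Request:
servo_tool(
  motion=[
    {"dx": -1,"dy": 2,"dz": 0.3,"wx": 0,"wy": 0,"wz": 0,"gripper": 0},
    {"dx": 0,"dy": 2,"dz": 0,"wx": 0,"wy": 0,"wz": 0,"gripper": 0},
    {"dx": 0,"dy": 2,"dz": 0,"wx": 0,"wy": 0,"wz": 0,"gripper": 0},
    {"dx": 0,"dy": 2,"dz": 0,"wx": 0,"wy": 0,"wz": 0,"gripper": 0},
    {"dx": 0,"dy": 2,"dz": 0,"wx": 0,"wy": 0,"wz": 0,"gripper": 0},
    {"dx": 0,"dy": 2,"dz": 0,"wx": 0,"wy": 0,"wz": 0,"gripper": 0},
    {"dx": 0,"dy": 2,"dz": 0,"wx": 0,"wy": 0,"wz": 0,"gripper": 0},
    {"dx": 0,"dy": 0,"dz": 0,"wx": 0,"wy": 0,"wz": 0,"gripper": 0},
    {"dx": 0,"dy": 0,"dz": 0,"wx": 0,"wy": 0,"wz": 0,"gripper": 0},
    {"dx": 0,"dy": 0,"dz": 0,"wx": 0,"wy": 0,"wz": 0,"gripper": 0},
  ],
)

```text
clock: 12.85
position: [0.5469, -0.019, 0.0666]
eef_rot: [0.299, 0.641, -0.299, 0.641]
contact_force: [1.1, -0.3, -2.3]
gripper_width: 0.238
```

```bash
python3 - <<'E'
from rel import *
rel()
w=read_camera("wrist");crop(w,220,420,0,150,4,"w9.png")
E
```

```text
t12.85 pos [546.87 -18.98  66.56] h 39.96 xdir [-1.e-04 -0.e+00 -1.e+00] F [ 1.08 -0.34 -2.34] M [-0.11  0.12 -0.  ] g 0.238 j [-0.14  0.59  1.7  -0.    0.85  0.73]
gap to tip -7.88 right 0.24  zerr 0.14  headerr 0.04
```

View pics/w9.png

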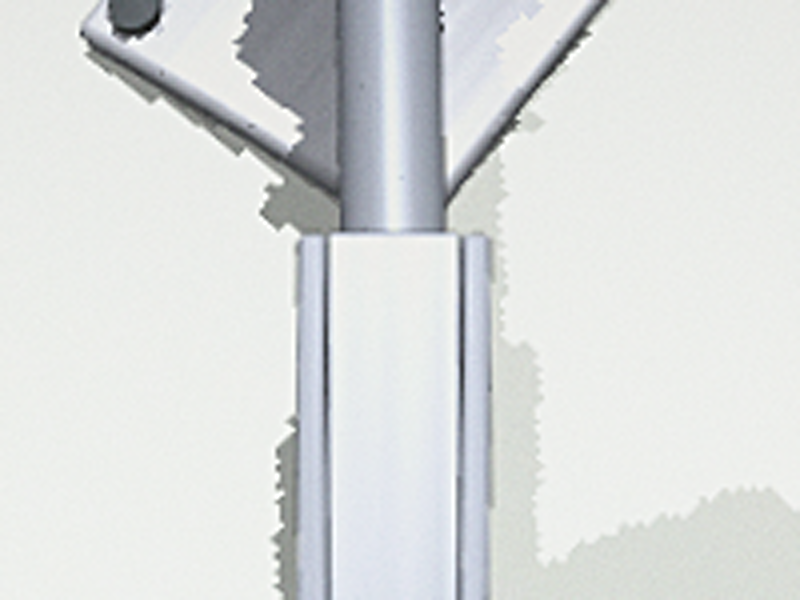

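Request:
servo_tool(
  motion=[
    {"dx": 0,"dy": 3,"dz": 0,"wx": 0,"wy": 0,"wz": 0,"gripper": 0},
    {"dx": 0,"dy": 4,"dz": 0,"wx": 0,"wy": 0,"wz": 0,"gripper": 0},
    {"dx": 0,"dy": 4,"dz": 0,"wx": 0,"wy": 0,"wz": 0,"gripper": 0},
    {"dx": 0,"dy": 4,"dz": 0,"wx": 0,"wy": 0,"wz": 0,"gripper": 0},
    {"dx": 0,"dy": 4,"dz": 0,"wx": 0,"wy": 0,"wz": 0,"gripper": 0},
    {"dx": 0,"dy": 4,"dz": 0,"wx": 0,"wy": 0,"wz": 0,"gripper": 0},
    {"dx": 0,"dy": 4,"dz": 0,"wx": 0,"wy": 0,"wz": 0,"gripper": 0},
    {"dx": 0,"dy": 3,"dz": 0,"wx": 0,"wy": 0,"wz": 0,"gripper": 0},
    {"dx": 0,"dy": 0,"dz": 0,"wx": 0,"wy": 0,"wz": 0,"gripper": 0},
    {"dx": 0,"dy": 0,"dz": 0,"wx": 0,"wy": 0,"wz": 0,"gripper": 0},
  ],
)

```text
clock: 13.9
position: [0.5699, 0.0003, 0.0665]
eef_rot: [0.299, 0.641, -0.299, 0.641]
contact_force: [-0.5, 0.4, -1.3]
gripper_width: 0.241
```

```bash
python3 - <<'E'
from rel import *
rel()
w=read_camera("wrist");crop(w,220,420,0,150,4,"w10.png")
E
```

```text
t13.90 pos [5.6987e+02 3.4000e-01 6.6540e+01] h 39.97 xdir [-1.e-04 -0.e+00 -1.e+00] F [-0.46  0.43 -1.32] M [-0.1   0.12  0.01] g 0.241 j [-0.1   0.62  1.64 -0.    0.88  0.77]
gap to tip -37.91 right 0.27  zerr 0.16  headerr 0.03
```

View pics/w10.png

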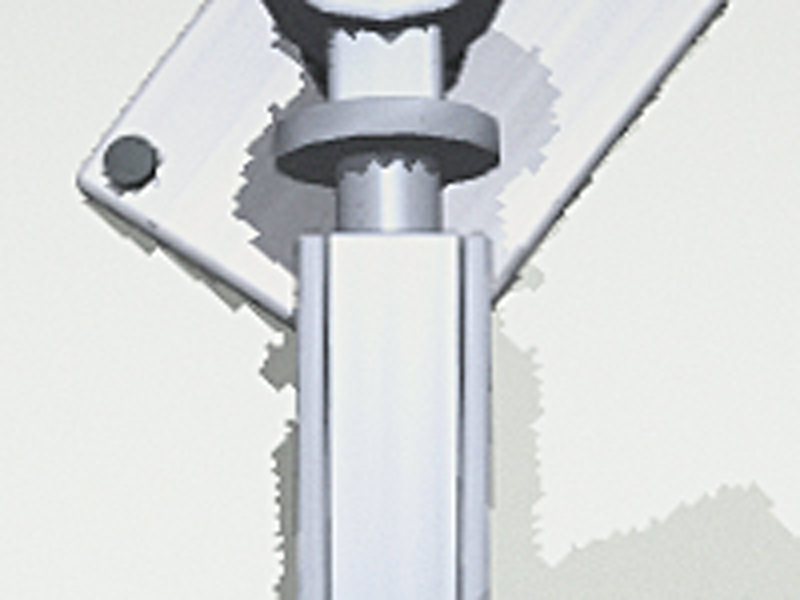

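Request:
servo_tool(
  motion=[
    {"dx": 0,"dy": 3,"dz": 0,"wx": 0,"wy": 0,"wz": 0,"gripper": 0},
    {"dx": 0,"dy": 3,"dz": 0,"wx": 0,"wy": 0,"wz": 0,"gripper": 0},
    {"dx": 0,"dy": 2,"dz": 0,"wx": 0,"wy": 0,"wz": 0,"gripper": 0},
    {"dx": 0,"dy": 1,"dz": 0,"wx": 0,"wy": 0,"wz": 0,"gripper": 0},
    {"dx": 0,"dy": 0,"dz": 0,"wx": 0,"wy": 0,"wz": 0,"gripper": 0},
    {"dx": 0,"dy": 0,"dz": 0,"wx": 0,"wy": 0,"wz": 0,"gripper": 0},
    {"dx": 0,"dy": 0,"dz": 0,"wx": 0,"wy": 0,"wz": 0,"gripper": 0},
    {"dx": 0,"dy": 0,"dz": 0,"wx": 0,"wy": 0,"wz": 0,"gripper": 0},
    {"dx": 0,"dy": 0,"dz": 0,"wx": 0,"wy": 0,"wz": 0,"gripper": 0},
    {"dx": 0,"dy": 0,"dz": 0,"wx": 0,"wy": 0,"wz": 0,"gripper": 0},
  ],
)

```text
clock: 14.95
position: [0.5768, 0.0061, 0.0666]
eef_rot: [0.299, 0.641, -0.299, 0.641]
contact_force: [-0.6, -0.1, -1.3]
gripper_width: 0.239
```

```bash
python3 - <<'E'
from rel import *
rel()
w=read_camera("wrist");crop(w,220,420,0,150,4,"w11.png")
E
```

```text
t14.95 pos [576.82   6.08  66.58] h 39.96 xdir [-0. -0. -1.] F [-0.56 -0.14 -1.3 ] M [-0.05  0.12 -0.01] g 0.239 j [-0.09  0.62  1.63 -0.    0.89  0.78]
gap to tip -46.93 right 0.18  zerr 0.12  headerr 0.04
```

View pics/w11.png

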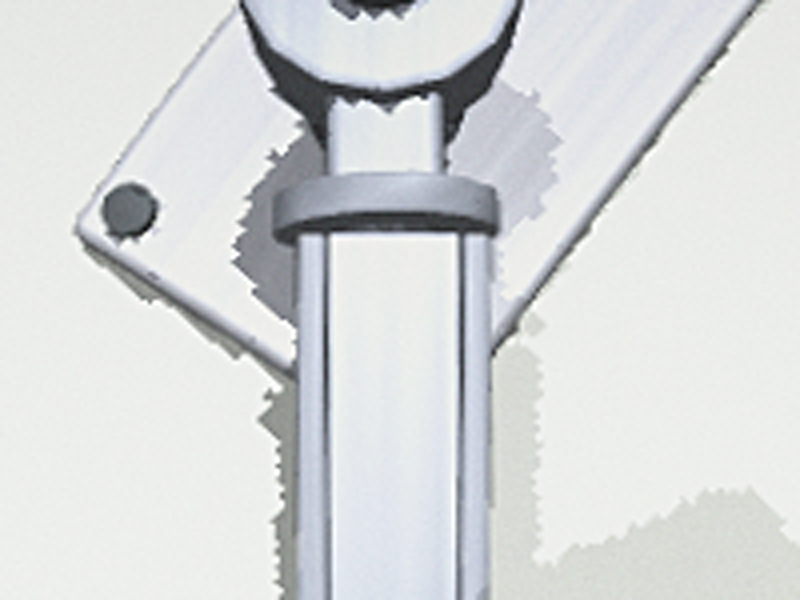

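Request:
servo_tool(
  motion=[
    {"dx": 0,"dy": 0.5,"dz": 0,"wx": 0,"wy": 0,"wz": 0,"gripper": 0},
    {"dx": 0,"dy": 0.5,"dz": 0,"wx": 0,"wy": 0,"wz": 0,"gripper": 0},
    {"dx": 0,"dy": 0.5,"dz": 0,"wx": 0,"wy": 0,"wz": 0,"gripper": 0},
    {"dx": 0,"dy": 0.5,"dz": 0,"wx": 0,"wy": 0,"wz": 0,"gripper": 0},
    {"dx": 0,"dy": 0,"dz": 0,"wx": 0,"wy": 0,"wz": 0,"gripper": 0},
    {"dx": 0,"dy": 0,"dz": 0,"wx": 0,"wy": 0,"wz": 0,"gripper": 0},
    {"dx": 0,"dy": 0,"dz": 0,"wx": 0,"wy": 0,"wz": 0,"gripper": 0},
    {"dx": 0,"dy": 0,"dz": 0,"wx": 0,"wy": 0,"wz": 0,"gripper": 0},
    {"dx": 0,"dy": 0,"dz": 0,"wx": 0,"wy": 0,"wz": 0,"gripper": 0},
    {"dx": 0,"dy": 0,"dz": 0,"wx": 0,"wy": 0,"wz": 0,"gripper": 0},
  ],
)

```text
clock: 16.0
position: [0.578, 0.0072, 0.0665]
eef_rot: [0.299, 0.641, -0.299, 0.641]
contact_force: [-4.3, -3.4, -0.1]
gripper_width: 0.241
```

```bash
python3 - <<'E'
from rel import *
rel()
w=read_camera("wrist");crop(w,220,420,0,150,4,"w12.png")
E
```

```text
t16.00 pos [578.01   7.23  66.51] h 39.96 xdir [-7.e-04 -1.e-04 -1.e+00] F [-4.33 -3.36 -0.09] M [-0.5   0.64 -0.01] g 0.241 j [-0.09  0.62  1.62 -0.    0.9   0.78]
gap to tip -48.58 right 0.30  zerr 0.19  headerr 0.04
```

View pics/w12.png

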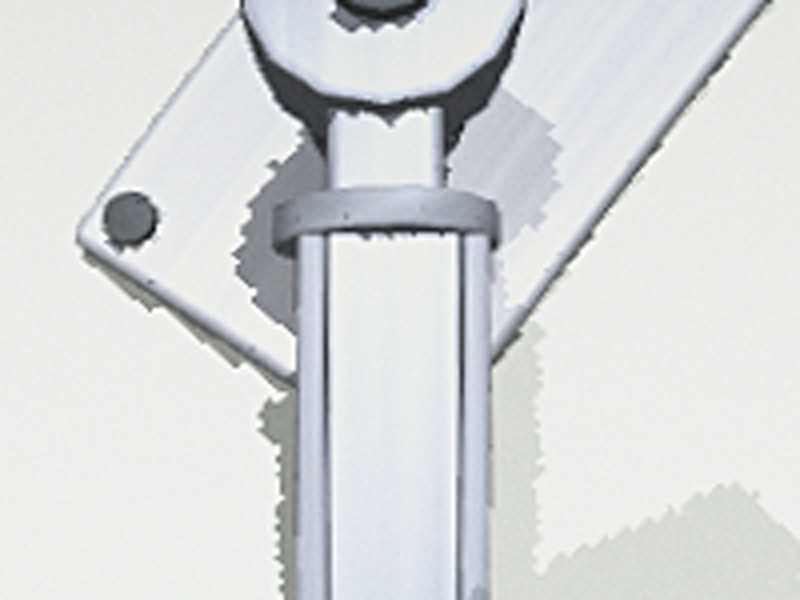

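Request:
servo_tool(
  motion=[
    {"dx": 0,"dy": -1,"dz": 0,"wx": 0,"wy": 0,"wz": 0,"gripper": 0},
    {"dx": 0,"dy": 0.1,"dz": -4.6,"wx": 2,"wy": 0,"wz": 0,"gripper": 0},
    {"dx": 0,"dy": 0.1,"dz": -5.8,"wx": 2.5,"wy": 0,"wz": 0,"gripper": 0},
    {"dx": 0,"dy": 0.1,"dz": -5.8,"wx": 2.5,"wy": 0,"wz": 0,"gripper": 0},
    {"dx": 0,"dy": 0.1,"dz": -5.8,"wx": 2.5,"wy": 0,"wz": 0,"gripper": 0},
    {"dx": 0,"dy": 0.1,"dz": -5.8,"wx": 2.5,"wy": 0,"wz": 0,"gripper": 0},
    {"dx": 0,"dy": 0.1,"dz": -4.6,"wx": 2,"wy": 0,"wz": 0,"gripper": 0},
    {"dx": 0,"dy": 0,"dz": 0,"wx": 0,"wy": 0,"wz": 0,"gripper": 0},
    {"dx": 0,"dy": 0,"dz": 0,"wx": 0,"wy": 0,"wz": 0,"gripper": 0},
    {"dx": 0,"dy": 0,"dz": 0,"wx": 0,"wy": 0,"wz": 0,"gripper": 0},
  ],
)

```text
clock: 17.05
position: [0.5601, 0.0337, 0.0666]
eef_rot: [0.375, 0.6, -0.375, 0.6]
contact_force: [-1.1, -1.4, -0.7]
gripper_width: 0.24
```

```bash
cat > sw.py <<'E'
from plan import *
PV=np.array([.6792,.0907])
def sw(name=None):
    st(); o=observe(); p,h=o["position"],head(o["eef_rot"]); F=frame(h)
    d=F.T@np.array([PV[0]-p[0],PV[1]-p[1],0])*1000; f=F.T@o["contact_force"]
    print("pivot in tool y %.2f z %.2f | swing %.1f | F axial %.2f tang %.2f  Mz %.2f"%(d[1],d[2],40-h,f[1],f[2],o["ft_torque"][2]))
    if name:
        w=read_camera("wrist");crop(w,220,420,0,150,4,name)
if __name__=="__main__":
    import sys; sw(sys.argv[1] if len(sys.argv)>1 else None)
E
python3 sw.py w13.png
```

```text
t17.05 pos [560.13  33.65  66.61] h 26.01 xdir [ 2.e-04  0.e+00 -1.e+00] F [-1.13 -1.37 -0.7 ] M [-0.36  0.25 -0.09] g 0.240 j [-0.05  0.61  1.67  0.    0.87  1.07]
pivot in tool y 132.03 z 0.94 | swing 14.0 | F axial -1.61 tang 0.73  Mz -0.09
```

View pics/w13.png

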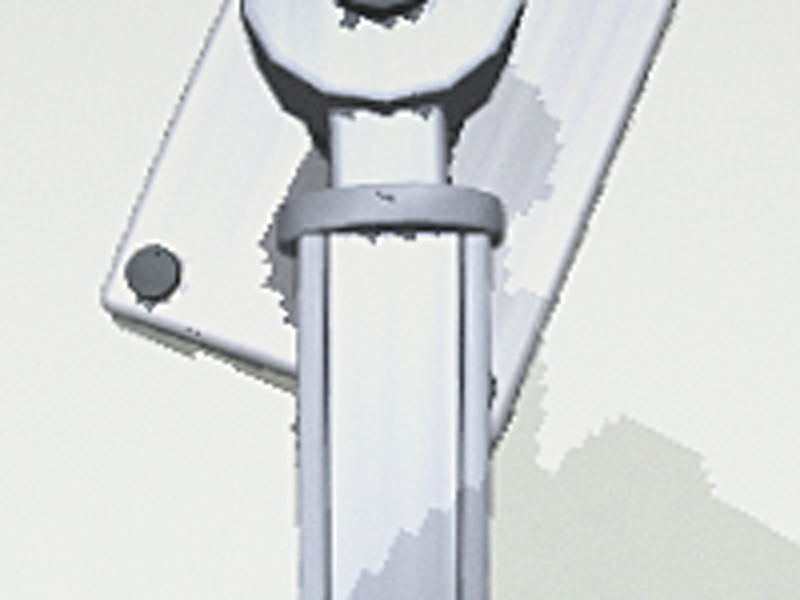

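Request:
servo_tool(
  motion=[
    {"dx": 0,"dy": 0.1,"dz": -4.6,"wx": 2,"wy": 0,"wz": 0,"gripper": 0},
    {"dx": 0,"dy": 0.1,"dz": -4.6,"wx": 2,"wy": 0,"wz": 0,"gripper": 0},
    {"dx": 0,"dy": 0.1,"dz": -4.6,"wx": 2,"wy": 0,"wz": 0,"gripper": 0},
    {"dx": 0,"dy": 0.1,"dz": -4.6,"wx": 2,"wy": 0,"wz": 0,"gripper": 0},
    {"dx": 0,"dy": 0.1,"dz": -4.6,"wx": 2,"wy": 0,"wz": 0,"gripper": 0},
    {"dx": 0,"dy": 0.1,"dz": -4.6,"wx": 2,"wy": 0,"wz": 0,"gripper": 0},
    {"dx": 0,"dy": 0.1,"dz": -4.6,"wx": 2,"wy": 0,"wz": 0,"gripper": 0},
    {"dx": 0,"dy": 0.1,"dz": -4.6,"wx": 2,"wy": 0,"wz": 0,"gripper": 0},
    {"dx": 0,"dy": 0,"dz": 0,"wx": 0,"wy": 0,"wz": 0,"gripper": 0},
    {"dx": 0,"dy": 0,"dz": 0,"wx": 0,"wy": 0,"wz": 0,"gripper": 0},
  ],
)

```text
clock: 18.1
position: [0.5482, 0.0678, 0.0665]
eef_rot: [0.454, 0.542, -0.455, 0.542]
contact_force: [-4.8, -11.4, 0.8]
gripper_width: 0.241
```

```bash
python3 sw.py
```

```text
t18.10 pos [548.25  67.85  66.47] h 9.99 xdir [-0.0012 -0.0012 -1.    ] F [ -4.81 -11.42   0.82] M [-2.14  0.67 -0.23] g 0.241 j [ 0.02  0.6   1.69 -0.    0.86  1.41]
pivot in tool y 132.93 z 0.22 | swing 30.0 | F axial -6.72 tang 10.42  Mz -0.23
```

Request:
servo_tool(
  motion=[
    {"dx": 0,"dy": -0.4,"dz": -3.5,"wx": 1.5,"wy": 0,"wz": 0,"gripper": 0},
    {"dx": 0,"dy": 0,"dz": -3.5,"wx": 1.5,"wy": 0,"wz": 0,"gripper": 0},
    {"dx": 0,"dy": 0,"dz": -3.5,"wx": 1.5,"wy": 0,"wz": 0,"gripper": 0},
    {"dx": 0,"dy": 0,"dz": -3.5,"wx": 1.5,"wy": 0,"wz": 0,"gripper": 0},
    {"dx": 0,"dy": 0,"dz": -3.5,"wx": 1.5,"wy": 0,"wz": 0,"gripper": 0},
    {"dx": 0,"dy": 0,"dz": -3.5,"wx": 1.5,"wy": 0,"wz": 0,"gripper": 0},
    {"dx": 0,"dy": 0,"dz": -3.5,"wx": 1.5,"wy": 0,"wz": 0,"gripper": 0},
    {"dx": 0,"dy": 0,"dz": -2.3,"wx": 1,"wy": 0,"wz": 0,"gripper": 0},
    {"dx": 0,"dy": 0,"dz": 0,"wx": 0,"wy": 0,"wz": 0,"gripper": 0},
    {"dx": 0,"dy": 0,"dz": 0,"wx": 0,"wy": 0,"wz": 0,"gripper": 0},
  ],
)

```text
clock: 19.1
position: [0.5455, 0.0943, 0.0664]
eef_rot: [-0.506, -0.493, 0.507, -0.493]
contact_force: [-4.0, -13.1, -0.8]
gripper_width: 0.237
```

```bash
python3 sw.py w14.png
```

```text
t19.10 pos [545.53  94.33  66.38] h -1.53 xdir [-0.0014 -0.0012 -1.    ] F [ -3.95 -13.07  -0.76] M [-2.29  0.59 -0.72] g 0.237 j [ 0.06  0.6   1.68 -0.    0.86  1.66]
pivot in tool y 133.72 z 0.05 | swing 41.5 | F axial -3.60 tang 13.17  Mz -0.72
```

View pics/w14.png

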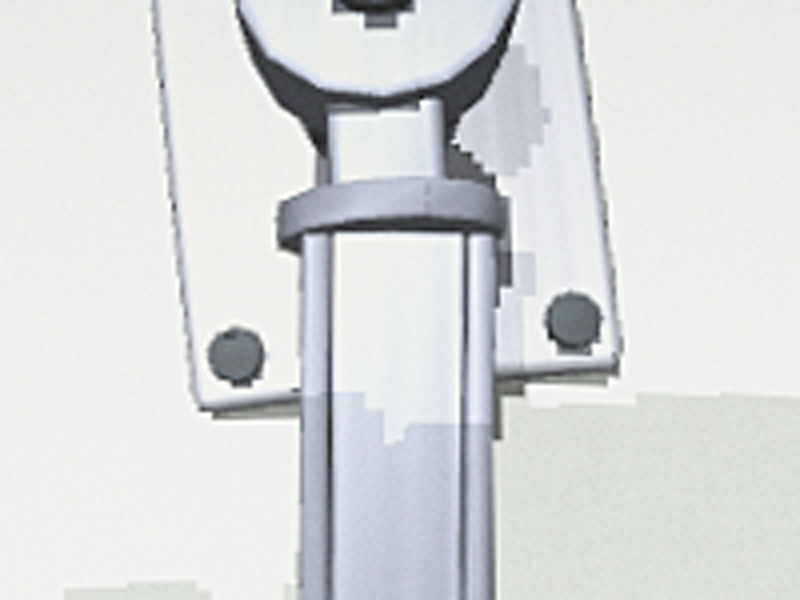

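Request:
servo_tool(
  motion=[
    {"dx": 0,"dy": 0,"dz": -2.3,"wx": 1,"wy": 0,"wz": 0,"gripper": 0},
    {"dx": 0,"dy": 0,"dz": -2.3,"wx": 1,"wy": 0,"wz": 0,"gripper": 0},
    {"dx": 0,"dy": 0,"dz": -2.3,"wx": 1,"wy": 0,"wz": 0,"gripper": 0},
    {"dx": 0,"dy": 0,"dz": -2.3,"wx": 1,"wy": 0,"wz": 0,"gripper": 0},
    {"dx": 0,"dy": 0,"dz": 0,"wx": 0,"wy": 0,"wz": 0,"gripper": 0},
    {"dx": 0,"dy": 0,"dz": 0,"wx": 0,"wy": 0,"wz": 0,"gripper": 0},
    {"dx": 0,"dy": 0,"dz": 0,"wx": 0,"wy": 0,"wz": 0,"gripper": 0},
    {"dx": 0,"dy": 0,"dz": 0,"wx": 0,"wy": 0,"wz": 0,"gripper": 0},
    {"dx": 0,"dy": 0,"dz": 0,"wx": 0,"wy": 0,"wz": 0,"gripper": 0},
    {"dx": 0,"dy": 0,"dz": 0,"wx": 0,"wy": 0,"wz": 0,"gripper": 0},
  ],
)

```text
clock: 20.15
position: [0.546, 0.1036, 0.0664]
eef_rot: [-0.523, -0.475, 0.524, -0.475]
contact_force: [-3.3, -10.1, -0.9]
gripper_width: 0.236
```

```bash
python3 sw.py
```

```text
t20.15 pos [545.96 103.63  66.37] h -5.54 xdir [-1.5e-03 -9.0e-04 -1.0e+00] F [ -3.35 -10.06  -0.93] M [-1.84  0.72 -0.64] g 0.236 j [ 0.08  0.6   1.68 -0.    0.86  1.75]
pivot in tool y 133.86 z 0.01 | swing 45.5 | F axial -2.36 tang 10.33  Mz -0.64
```

Request:
servo_tool(
  motion=[
    {"dx": 0,"dy": 0,"dz": -2.3,"wx": 1,"wy": 0,"wz": 0,"gripper": 0},
    {"dx": 0,"dy": 0,"dz": -2.3,"wx": 1,"wy": 0,"wz": 0,"gripper": 0},
    {"dx": 0,"dy": 0,"dz": -2.3,"wx": 1,"wy": 0,"wz": 0,"gripper": 0},
    {"dx": 0,"dy": 0,"dz": -2.3,"wx": 1,"wy": 0,"wz": 0,"gripper": 0},
    {"dx": 0,"dy": 0,"dz": 0,"wx": 0,"wy": 0,"wz": 0,"gripper": 0},
    {"dx": 0,"dy": 0,"dz": 0,"wx": 0,"wy": 0,"wz": 0,"gripper": 0},
    {"dx": 0,"dy": 0,"dz": 0,"wx": 0,"wy": 0,"wz": 0,"gripper": 0},
    {"dx": 0,"dy": 0,"dz": 0,"wx": 0,"wy": 0,"wz": 0,"gripper": 0},
    {"dx": 0,"dy": 0,"dz": 0,"wx": 0,"wy": 0,"wz": 0,"gripper": 0},
    {"dx": 0,"dy": 0,"dz": 0,"wx": 0,"wy": 0,"wz": 0,"gripper": 0},
  ],
)

```text
clock: 21.15
position: [0.5471, 0.1132, 0.0663]
eef_rot: [-0.539, -0.457, 0.54, -0.457]
contact_force: [-3.5, -5.8, -1.2]
gripper_width: 0.238
```

```bash
python3 sw.py
```

```text
t21.15 pos [547.06 113.17  66.34] h -9.53 xdir [-1.5e-03 -5.0e-04 -1.0e+00] F [-3.45 -5.82 -1.21] M [-1.17  0.75 -0.41] g 0.238 j [ 0.1   0.61  1.67 -0.    0.87  1.83]
pivot in tool y 134.04 z 0.27 | swing 49.5 | F axial -2.44 tang 6.31  Mz -0.41
```

Request:
servo_tool(
  motion=[
    {"dx": 0,"dy": 0,"dz": -2.3,"wx": 1,"wy": 0,"wz": 0,"gripper": 0},
    {"dx": 0,"dy": 0,"dz": -2.3,"wx": 1,"wy": 0,"wz": 0,"gripper": 0},
    {"dx": 0,"dy": 0,"dz": -2.3,"wx": 1,"wy": 0,"wz": 0,"gripper": 0},
    {"dx": 0,"dy": 0,"dz": -2.3,"wx": 1,"wy": 0,"wz": 0,"gripper": 0},
    {"dx": 0,"dy": 0,"dz": 0,"wx": 0,"wy": 0,"wz": 0,"gripper": 0},
    {"dx": 0,"dy": 0,"dz": 0,"wx": 0,"wy": 0,"wz": 0,"gripper": 0},
    {"dx": 0,"dy": 0,"dz": 0,"wx": 0,"wy": 0,"wz": 0,"gripper": 0},
    {"dx": 0,"dy": 0,"dz": 0,"wx": 0,"wy": 0,"wz": 0,"gripper": 0},
    {"dx": 0,"dy": 0,"dz": 0,"wx": 0,"wy": 0,"wz": 0,"gripper": 0},
    {"dx": 0,"dy": 0,"dz": 0,"wx": 0,"wy": 0,"wz": 0,"gripper": 0},
  ],
)

```text
clock: 22.15
position: [0.5492, 0.1227, 0.0665]
eef_rot: [-0.555, -0.438, 0.556, -0.437]
contact_force: [-5.8, -0.1, -3.6]
gripper_width: 0.239
```

```bash
python3 sw.py
```

```text
t22.15 pos [549.17 122.72  66.46] h -13.53 xdir [-6.e-04 -0.e+00 -1.e+00] F [-5.75 -0.12 -3.64] M [0.1  1.14 0.01] g 0.239 j [0.11 0.61 1.66 0.   0.87 1.92]
pivot in tool y 133.91 z 0.70 | swing 53.5 | F axial -5.56 tang 1.46  Mz 0.01
```

Request:
servo_tool(
  motion=[
    {"dx": 0,"dy": -0.5,"dz": -1.2,"wx": 0.5,"wy": 0,"wz": 0,"gripper": 0},
    {"dx": 0,"dy": 0,"dz": -1.2,"wx": 0.5,"wy": 0,"wz": 0,"gripper": 0},
    {"dx": 0,"dy": 0,"dz": -1.2,"wx": 0.5,"wy": 0,"wz": 0,"gripper": 0},
    {"dx": 0,"dy": 0,"dz": -1.2,"wx": 0.5,"wy": 0,"wz": 0,"gripper": 0},
    {"dx": 0,"dy": 0,"dz": -1.2,"wx": 0.5,"wy": 0,"wz": 0,"gripper": 0},
    {"dx": 0,"dy": 0,"dz": 0,"wx": 0,"wy": 0,"wz": 0,"gripper": 0},
    {"dx": 0,"dy": 0,"dz": 0,"wx": 0,"wy": 0,"wz": 0,"gripper": 0},
    {"dx": 0,"dy": 0,"dz": 0,"wx": 0,"wy": 0,"wz": 0,"gripper": 0},
    {"dx": 0,"dy": 0,"dz": 0,"wx": 0,"wy": 0,"wz": 0,"gripper": 0},
    {"dx": 0,"dy": 0,"dz": 0,"wx": 0,"wy": 0,"wz": 0,"gripper": 0},
  ],
)

```text
clock: 23.15
position: [0.5508, 0.1287, 0.0667]
eef_rot: [0.565, 0.425, -0.565, 0.425]
contact_force: [0.8, 5.3, -0.8]
gripper_width: 0.236
```

```bash
python3 sw.py w15.png
```

```text
t23.15 pos [550.8  128.7   66.69] h -16.03 xdir [ 6.e-04  2.e-04 -1.e+00] F [ 0.8   5.3  -0.78] M [0.85 0.13 0.17] g 0.236 j [0.12 0.61 1.65 0.   0.87 1.97]
pivot in tool y 133.90 z 1.06 | swing 56.0 | F axial -0.69 tang -5.31  Mz 0.17
```

View pics/w15.png

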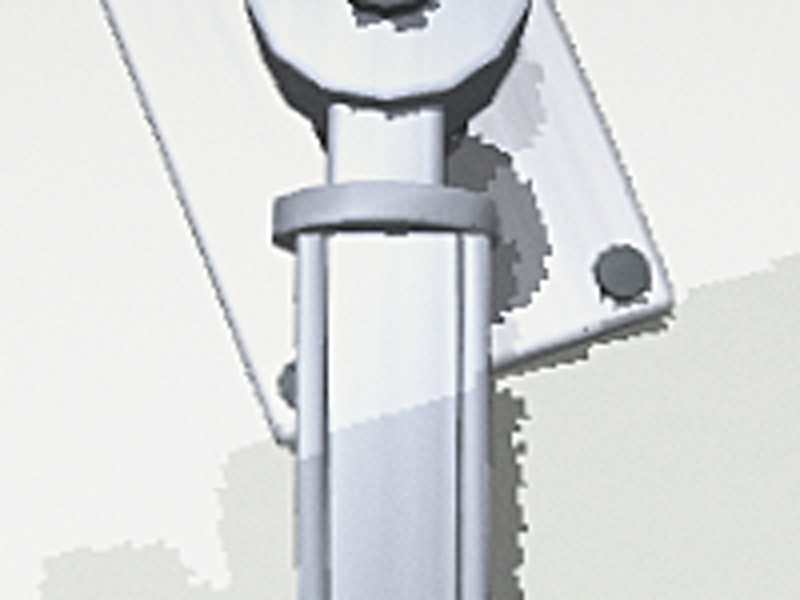

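Request:
servo_tool(
  motion=[
    {"dx": 0,"dy": 0,"dz": -1.2,"wx": 0.5,"wy": 0,"wz": 0,"gripper": 0},
    {"dx": 0,"dy": 0,"dz": -1.2,"wx": 0.5,"wy": 0,"wz": 0,"gripper": 0},
    {"dx": 0,"dy": 0,"dz": -1.2,"wx": 0.5,"wy": 0,"wz": 0,"gripper": 0},
    {"dx": 0,"dy": 0,"dz": -1.2,"wx": 0.5,"wy": 0,"wz": 0,"gripper": 0},
    {"dx": 0,"dy": 0,"dz": -1.2,"wx": 0.5,"wy": 0,"wz": 0,"gripper": 0},
    {"dx": 0,"dy": 0,"dz": 0,"wx": 0,"wy": 0,"wz": 0,"gripper": 0},
    {"dx": 0,"dy": 0,"dz": 0,"wx": 0,"wy": 0,"wz": 0,"gripper": 0},
    {"dx": 0,"dy": 0,"dz": 0,"wx": 0,"wy": 0,"wz": 0,"gripper": 0},
    {"dx": 0,"dy": 0,"dz": 0,"wx": 0,"wy": 0,"wz": 0,"gripper": 0},
    {"dx": 0,"dy": 0,"dz": 0,"wx": 0,"wy": 0,"wz": 0,"gripper": 0},
  ],
)

```text
clock: 24.2
position: [0.5526, 0.1346, 0.0667]
eef_rot: [0.574, 0.413, -0.574, 0.413]
contact_force: [1.2, 6.9, -0.5]
gripper_width: 0.235
```

```bash
python3 sw.py
```

```text
t24.20 pos [552.56 134.64  66.65] h -18.56 xdir [ 6.e-04  3.e-04 -1.e+00] F [ 1.2   6.86 -0.5 ] M [ 0.99 -0.2   0.2 ] g 0.235 j [0.13 0.61 1.65 0.   0.88 2.03]
pivot in tool y 134.04 z 1.35 | swing 58.6 | F axial -1.04 tang -6.89  Mz 0.20
```

Still being pulled onward (over centre, not yet at stop). Follow further in small steps.

Request:
servo_tool(
  motion=[
    {"dx": 0,"dy": 0,"dz": -1.2,"wx": 0.5,"wy": 0,"wz": 0,"gripper": 0},
    {"dx": 0,"dy": 0,"dz": -1.2,"wx": 0.5,"wy": 0,"wz": 0,"gripper": 0},
    {"dx": 0,"dy": 0,"dz": -1.2,"wx": 0.5,"wy": 0,"wz": 0,"gripper": 0},
    {"dx": 0,"dy": 0,"dz": -1.2,"wx": 0.5,"wy": 0,"wz": 0,"gripper": 0},
    {"dx": 0,"dy": 0,"dz": 0,"wx": 0,"wy": 0,"wz": 0,"gripper": 0},
    {"dx": 0,"dy": 0,"dz": 0,"wx": 0,"wy": 0,"wz": 0,"gripper": 0},
    {"dx": 0,"dy": 0,"dz": 0,"wx": 0,"wy": 0,"wz": 0,"gripper": 0},
    {"dx": 0,"dy": 0,"dz": 0,"wx": 0,"wy": 0,"wz": 0,"gripper": 0},
    {"dx": 0,"dy": 0,"dz": 0,"wx": 0,"wy": 0,"wz": 0,"gripper": 0},
    {"dx": 0,"dy": 0,"dz": 0,"wx": 0,"wy": 0,"wz": 0,"gripper": 0},
  ],
)

```text
clock: 25.2
position: [0.5538, 0.1389, 0.0666]
eef_rot: [-0.581, -0.403, 0.581, -0.403]
contact_force: [0.4, -0.0, -1.4]
gripper_width: 0.239
```

```bash
python3 sw.py w16.png
```

```text
t25.20 pos [553.8  138.89  66.57] h -20.54 xdir [-1.e-04  0.e+00 -1.e+00] F [ 0.4  -0.02 -1.43] M [-0.02  0.13 -0.01] g 0.239 j [0.14 0.62 1.64 0.   0.88 2.07]
pivot in tool y 134.34 z 1.13 | swing 60.5 | F axial 0.38 tang -0.12  Mz -0.01
```

View pics/w16.png

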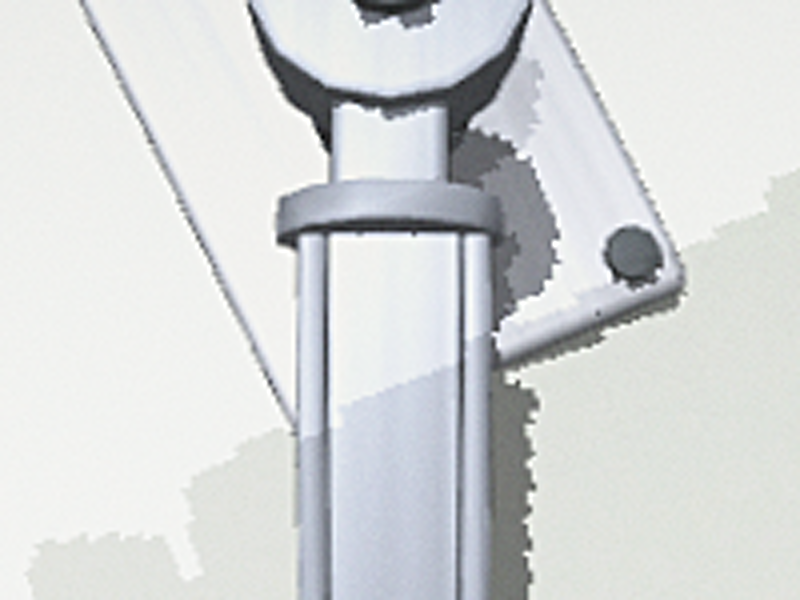

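Request:
servo_tool(
  motion=[
    {"dx": 0,"dy": -1,"dz": 0,"wx": 0,"wy": 0,"wz": 0,"gripper": 0},
    {"dx": 0,"dy": -3,"dz": 0,"wx": 0,"wy": 0,"wz": 0,"gripper": 0},
    {"dx": 0,"dy": -4,"dz": 0,"wx": 0,"wy": 0,"wz": 0,"gripper": 0},
    {"dx": 0,"dy": -4,"dz": 0,"wx": 0,"wy": 0,"wz": 0,"gripper": 0},
    {"dx": 0,"dy": -4,"dz": 0,"wx": 0,"wy": 0,"wz": 0,"gripper": 0},
    {"dx": 0,"dy": -4,"dz": 0,"wx": 0,"wy": 0,"wz": 0,"gripper": 0},
    {"dx": 0,"dy": 0,"dz": 0,"wx": 0,"wy": 0,"wz": 0,"gripper": 0},
    {"dx": 0,"dy": 0,"dz": 0,"wx": 0,"wy": 0,"wz": 0,"gripper": 0},
    {"dx": 0,"dy": 0,"dz": 0,"wx": 0,"wy": 0,"wz": 0,"gripper": 0},
    {"dx": 0,"dy": 0,"dz": 0,"wx": 0,"wy": 0,"wz": 0,"gripper": 0},
  ],
)

```text
clock: 26.25
position: [0.5353, 0.1459, 0.0666]
eef_rot: [0.581, 0.403, -0.581, 0.403]
contact_force: [-0.9, 0.5, -2.1]
gripper_width: 0.24
```

```bash
python3 sw.py w17.png
```

```text
t26.25 pos [535.27 145.89  66.57] h -20.54 xdir [ 1.e-04  0.e+00 -1.e+00] F [-0.88  0.49 -2.08] M [-0.01  0.17 -0.01] g 0.240 j [ 0.16  0.6   1.68 -0.    0.86  2.09]
pivot in tool y 154.15 z 1.19 | swing 60.5 | F axial -0.99 tang -0.15  Mz -0.01
```

View pics/w17.png

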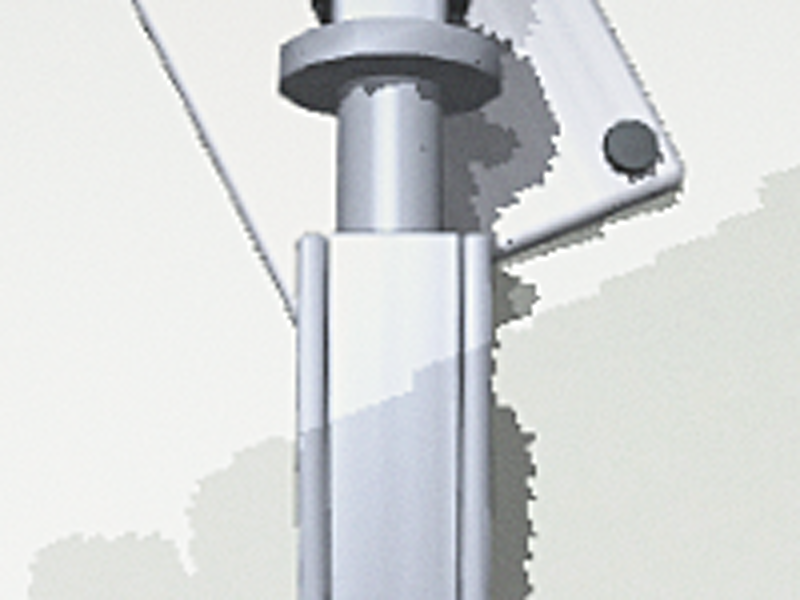

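Smooth. Pull the rest off and rise.

Request:
servo_tool(
  motion=[
    {"dx": 0,"dy": -5,"dz": 0,"wx": 0,"wy": 0,"wz": 0,"gripper": 0},
    {"dx": 0,"dy": -6,"dz": 0,"wx": 0,"wy": 0,"wz": 0,"gripper": 0},
    {"dx": 0,"dy": -6,"dz": 0,"wx": 0,"wy": 0,"wz": 0,"gripper": 0},
    {"dx": 0,"dy": -6,"dz": 0,"wx": 0,"wy": 0,"wz": 0,"gripper": 0},
    {"dx": 0,"dy": -6,"dz": 0,"wx": 0,"wy": 0,"wz": 0,"gripper": 0},
    {"dx": 0,"dy": -8,"dz": 0,"wx": 0,"wy": 0,"wz": 0,"gripper": 0},
    {"dx": 0,"dy": -8,"dz": 0,"wx": 0,"wy": 0,"wz": 0,"gripper": 0},
    {"dx": -10,"dy": -5,"dz": 0,"wx": 0,"wy": 0,"wz": 0,"gripper": 0},
    {"dx": -20,"dy": 0,"dz": 0,"wx": 0,"wy": 0,"wz": 0,"gripper": 0},
    {"dx": -20,"dy": 0,"dz": 0,"wx": 0,"wy": 0,"wz": 0,"gripper": 0},
  ],
)

```text
clock: 27.3
position: [0.4877, 0.1636, 0.1177]
eef_rot: [-0.581, -0.403, 0.581, -0.403]
contact_force: [0.0, 0.5, -1.6]
gripper_width: 0.237
```

```bash
python3 - <<'E'
from plan import *
st()
t=read_camera("top"); crop(t,270,370,110,210,6,"t2.png"); s=read_camera("scene"); crop(s,290,420,130,230,6,"s2.png")
p,h=now(); C=np.array([.4954,-.2680])
F=frame(-21.3)[:2]
a=(p,h); b=(np.array([C[0],C[1],.16]),-21.3)
show(rows(line(a,b,13)))
E
```

```text
t27.30 pos [487.74 163.6  117.66] h -20.52 xdir [-5.e-04 -1.e-04 -1.e+00] F [ 0.03  0.51 -1.63] M [-0.    0.15  0.02] g 0.237 j [ 0.21  0.48  1.74 -0.    0.92  2.14]
1 {'dx': -3.1, 'dy': 12.1, 'dz': 31.0, 'wx': 0.1}
2 {'dx': -3.2, 'dy': 12.1, 'dz': 30.9}
3 {'dx': -3.1, 'dy': 12.1, 'dz': 30.9, 'wx': 0.1}
4 {'dx': -3.2, 'dy': 12.2, 'dz': 30.9}
5 {'dx': -3.1, 'dy': 12.2, 'dz': 30.9, 'wx': 0.1}
6 {'dx': -3.1, 'dy': 12.2, 'dz': 30.9, 'wx': 0.1}
7 {'dx': -3.2, 'dy': 12.3, 'dz': 30.9}
8 {'dx': -3.1, 'dy': 12.3, 'dz': 30.9, 'wx': 0.1}
9 {'dx': -3.1, 'dy': 12.4, 'dz': 30.8}
10 {'dx': -3.2, 'dy': 12.3, 'dz': 30.9, 'wx': 0.1}
11 {'dx': -3.1, 'dy': 12.4, 'dz': 30.8, 'wx': 0.1}
12 {'dx': -3.2, 'dy': 12.5, 'dz': 30.8}
13 {'dx': -3.1, 'dy': 12.4, 'dz': 30.8, 'wx': 0.1}
```

View pics/t2.png

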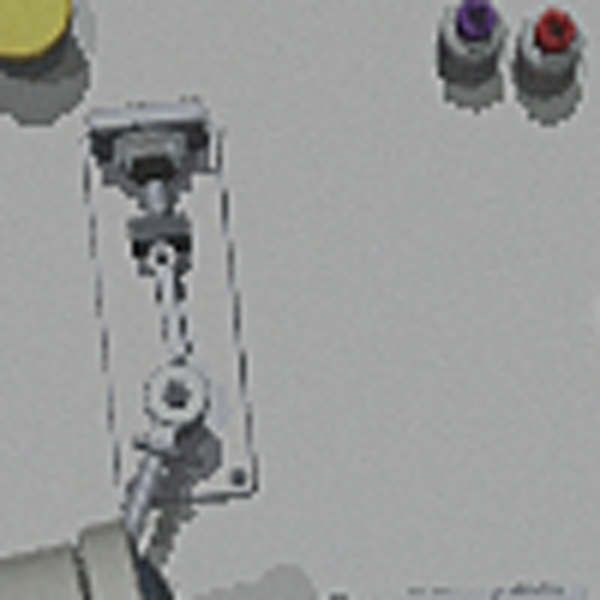

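View pics/s2.png

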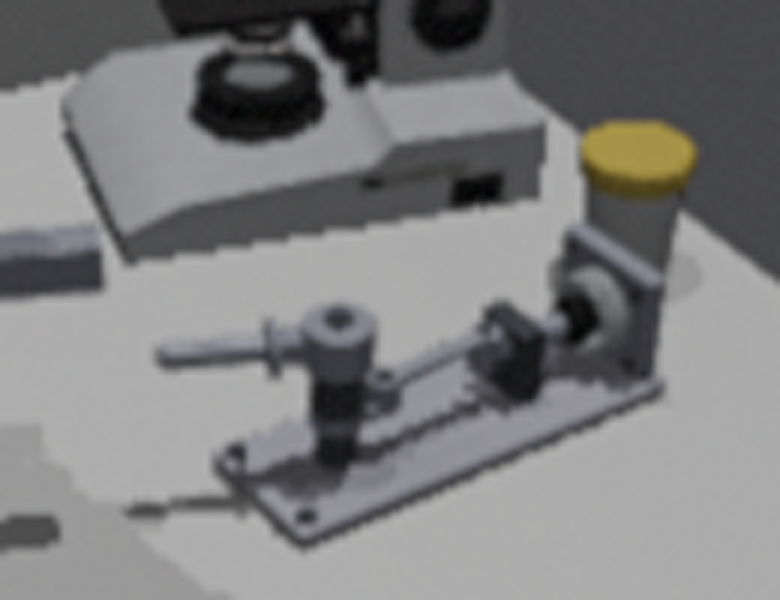

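Request:
servo_tool(
  motion=[
    {"dx": -15,"dy": -5,"dz": 10,"wx": 0,"wy": 0,"wz": 0,"gripper": 0},
    {"dx": -15,"dy": 3,"dz": 20,"wx": 0,"wy": 0,"wz": 0,"gripper": 0},
    {"dx": -10,"dy": 12,"dz": 31,"wx": 0.1,"wy": 0,"wz": 0,"gripper": 0},
    {"dx": 0,"dy": 13,"dz": 35,"wx": 0.1,"wy": 0,"wz": 0,"gripper": 0},
    {"dx": 0,"dy": 13,"dz": 35,"wx": 0.1,"wy": 0,"wz": 0,"gripper": 0},
    {"dx": 0,"dy": 13,"dz": 35,"wx": 0.1,"wy": 0,"wz": 0,"gripper": 0},
    {"dx": 0,"dy": 13,"dz": 35,"wx": 0.1,"wy": 0,"wz": 0,"gripper": 0},
    {"dx": 0,"dy": 13,"dz": 35,"wx": 0.1,"wy": 0,"wz": 0,"gripper": 0},
    {"dx": 0,"dy": 13,"dz": 35,"wx": 0.1,"wy": 0,"wz": 0,"gripper": 0},
    {"dx": 0,"dy": 13,"dz": 35,"wx": 0.1,"wy": 0,"wz": 0,"gripper": 0},
  ],
)

```text
clock: 28.4
position: [0.4732, -0.1599, 0.1563]
eef_rot: [-0.584, -0.399, 0.584, -0.399]
contact_force: [0.3, -0.3, -2.0]
gripper_width: 0.239
```

```bash
python3 - <<'E'
from plan import *
st(); p,h=now(); C=np.array([.4954,-.2680,p[2]])
show(rows([(p,h),(C,-21.3)]))
E
```

```text
t28.40 pos [ 473.19 -159.92  156.26] h -21.35 xdir [-3.e-04  1.e-04 -1.e+00] F [ 0.27 -0.27 -1.99] M [-0.02  0.06  0.01] g 0.239 j [-0.45  0.41  1.73  0.    1.    1.5 ]
1 {'dy': 60.0, 'dz': 92.6}
```

Request:
servo_tool(
  motion=[
    {"dx": 0,"dy": 15,"dz": 25,"wx": 0,"wy": 0,"wz": 0,"gripper": 0},
    {"dx": 0,"dy": 18,"dz": 28,"wx": 0,"wy": 0,"wz": 0,"gripper": 0},
    {"dx": 0,"dy": 15,"dz": 24,"wx": 0,"wy": 0,"wz": 0,"gripper": 0},
    {"dx": 0,"dy": 10,"dz": 12,"wx": 0,"wy": 0,"wz": 0,"gripper": 0},
    {"dx": 0,"dy": 2,"dz": 3,"wx": 0,"wy": 0,"wz": 0,"gripper": 0},
    {"dx": 0,"dy": 0,"dz": 0,"wx": 0,"wy": 0,"wz": 0,"gripper": 0},
    {"dx": 0,"dy": 0,"dz": 0,"wx": 0,"wy": 0,"wz": 0,"gripper": 0},
    {"dx": 0,"dy": 0,"dz": 0,"wx": 0,"wy": 0,"wz": 0,"gripper": 0},
    {"dx": 0,"dy": 0,"dz": 0,"wx": 0,"wy": 0,"wz": 0,"gripper": 0},
    {"dx": 0,"dy": 0,"dz": 0,"wx": 0,"wy": 0,"wz": 0,"gripper": 0},
  ],
)

```text
clock: 29.4
position: [0.4961, -0.2656, 0.1566]
eef_rot: [0.584, 0.399, -0.584, 0.399]
contact_force: [0.1, -0.6, -1.7]
gripper_width: 0.24
```

```bash
python3 - <<'E'
from plan import *
st(); p,h=now(); C=np.array([.4954,-.2680,p[2]])
show(rows([(p,h),(C,-21.3)]))
w=read_camera("wrist"); crop(w,160,480,0,260,2.4,"w18.png")
E
```

```text
t29.40 pos [ 496.11 -265.57  156.65] h -21.31 xdir [-0.  0. -1.] F [ 0.08 -0.61 -1.65] M [-0.02  0.1  -0.  ] g 0.240 j [-0.6   0.48  1.58  0.    1.07  1.35]
1 {'dy': 0.2, 'dz': 2.5}
```

View pics/w18.png

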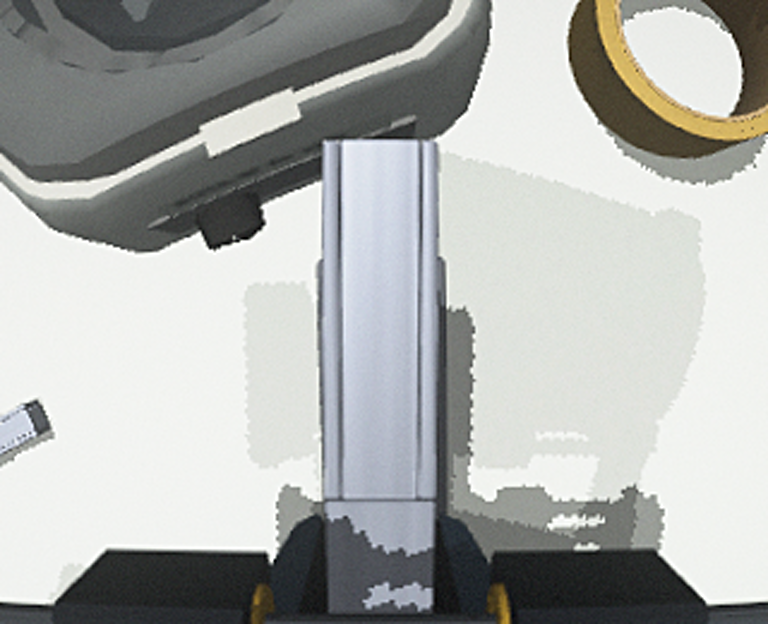

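Request:
servo_tool(
  motion=[
    {"dx": 10,"dy": 0.2,"dz": 2.4,"wx": 0,"wy": 0,"wz": 0,"gripper": 0},
    {"dx": 25,"dy": 0,"dz": 0,"wx": 0,"wy": 0,"wz": 0,"gripper": 0},
    {"dx": 25,"dy": 0,"dz": 0,"wx": 0,"wy": 0,"wz": 0,"gripper": 0},
    {"dx": 25,"dy": 0,"dz": 0,"wx": 0,"wy": 0,"wz": 0,"gripper": 0},
    {"dx": 20,"dy": 0,"dz": 0,"wx": 0,"wy": 0,"wz": 0,"gripper": 0},
    {"dx": 10,"dy": 0,"dz": 0,"wx": 0,"wy": 0,"wz": 0,"gripper": 0},
    {"dx": 0,"dy": 0,"dz": 0,"wx": 0,"wy": 0,"wz": 0,"gripper": 0},
    {"dx": 0,"dy": 0,"dz": 0,"wx": 0,"wy": 0,"wz": 0,"gripper": 0},
    {"dx": 0,"dy": 0,"dz": 0,"wx": 0,"wy": 0,"wz": 0,"gripper": 0},
    {"dx": 0,"dy": 0,"dz": 0,"wx": 0,"wy": 0,"wz": 0,"gripper": 0},
  ],
)

```text
clock: 30.45
position: [0.4959, -0.2686, 0.0424]
eef_rot: [0.584, 0.398, -0.584, 0.399]
contact_force: [0.5, 0.1, -1.6]
gripper_width: 0.24
```

```bash
python3 - <<'E'
from plan import *
st(); p,h=now(); C=np.array([.4954,-.2680,.0232])
show(rows([(p,h),(C,-21.3)]))
w=read_camera("wrist"); crop(w,160,480,0,260,2.4,"w19.png")
E
```

```text
t30.45 pos [ 495.87 -268.65   42.42] h -21.33 xdir [ 1.2e-03 -9.0e-04 -1.0e+00] F [ 0.46  0.14 -1.59] M [-0.05  0.08 -0.02] g 0.240 j [-0.6   0.65  1.67 -0.    0.82  1.34]
1 {'dx': 19.2, 'dy': -0.7, 'dz': -0.4}
```

View pics/w19.png

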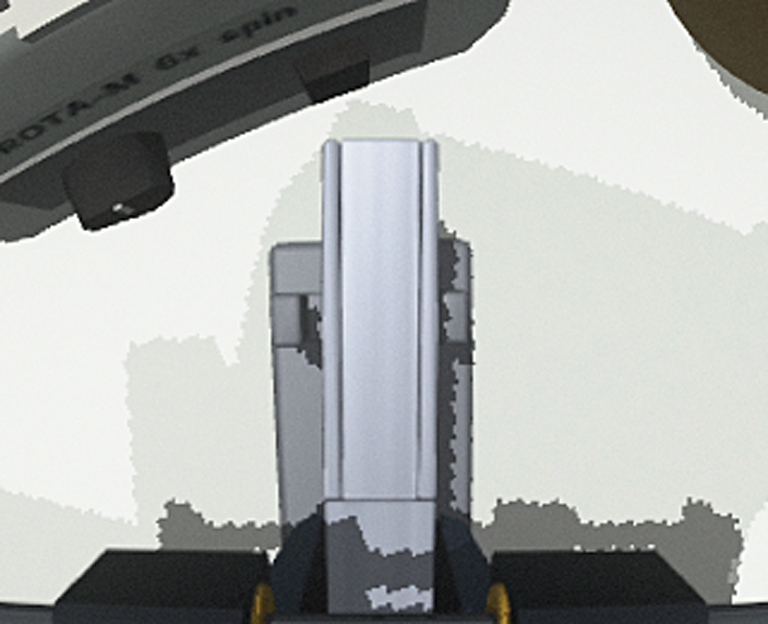

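Request:
servo_tool(
  motion=[
    {"dx": 6,"dy": -0.7,"dz": -1.2,"wx": 0,"wy": 0,"wz": 0,"gripper": 0},
    {"dx": 6,"dy": 0,"dz": 0,"wx": 0,"wy": 0,"wz": 0,"gripper": 0},
    {"dx": 4,"dy": 0,"dz": 0,"wx": 0,"wy": 0,"wz": 0,"gripper": 0},
    {"dx": 2,"dy": 0,"dz": 0,"wx": 0,"wy": 0,"wz": 0,"gripper": 0},
    {"dx": 0.8,"dy": 0,"dz": 0,"wx": 0,"wy": 0,"wz": 0,"gripper": 0},
    {"dx": 0,"dy": 0,"dz": 0,"wx": 0,"wy": 0,"wz": 0,"gripper": 0},
    {"dx": 0,"dy": 0,"dz": 0,"wx": 0,"wy": 0,"wz": 0,"gripper": 0},
    {"dx": 0,"dy": 0,"dz": 0,"wx": 0,"wy": 0,"wz": 0,"gripper": 0},
    {"dx": 0,"dy": 0,"dz": 0,"wx": 0,"wy": 0,"wz": 0,"gripper": 0},
    {"dx": 0,"dy": 0,"dz": 0,"wx": 0,"wy": 0,"wz": 0,"gripper": 0},
  ],
)

```text
clock: 31.5
position: [0.4952, -0.267, 0.0227]
eef_rot: [-0.584, -0.399, 0.584, -0.399]
contact_force: [-1.0, -1.1, -1.6]
gripper_width: 0.243
```

```bash
python3 - <<'E'
from plan import *
st()
w=read_camera("wrist"); crop(w,160,480,0,260,2.4,"w20.png")
E
```

```text
t31.50 pos [ 495.22 -266.98   22.74] h -21.34 xdir [-0. -0. -1.] F [-0.95 -1.13 -1.56] M [-0.03  0.12 -0.  ] g 0.243 j [-0.6   0.68  1.69 -0.    0.78  1.34]
```

View pics/w20.png

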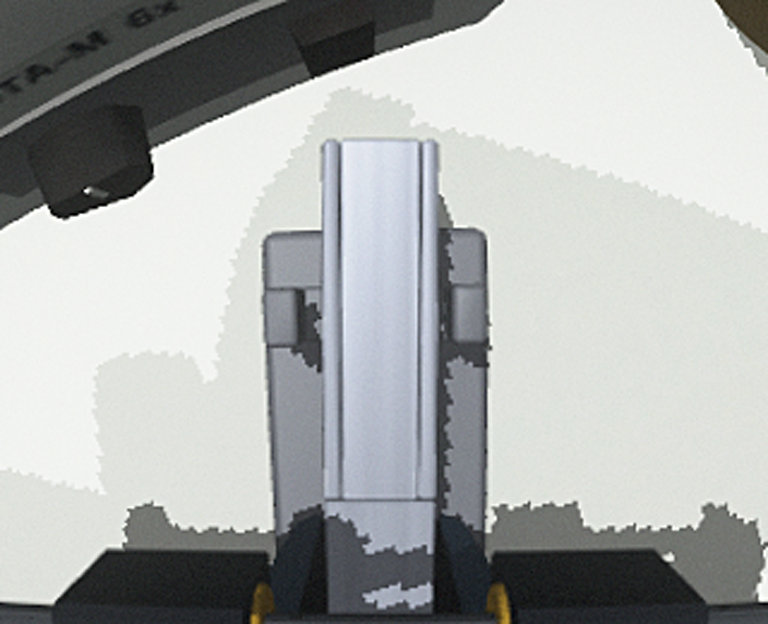

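Request:
servo_tool(
  motion=[
    {"dx": 0.4,"dy": 0,"dz": 0,"wx": 0,"wy": 0,"wz": 0,"gripper": 0},
    {"dx": 0,"dy": 0,"dz": 0,"wx": 0,"wy": 0,"wz": 0,"gripper": 0.5},
    {"dx": 0,"dy": 0,"dz": 0,"wx": 0,"wy": 0,"wz": 0,"gripper": 0.6},
    {"dx": 0,"dy": 0,"dz": 0,"wx": 0,"wy": 0,"wz": 0,"gripper": 0.6},
    {"dx": 0,"dy": 0,"dz": 0,"wx": 0,"wy": 0,"wz": 0,"gripper": 0.6},
    {"dx": 0,"dy": 0,"dz": 0,"wx": 0,"wy": 0,"wz": 0,"gripper": 0.6},
    {"dx": 0,"dy": 0,"dz": 0,"wx": 0,"wy": 0,"wz": 0,"gripper": 0.6},
    {"dx": 0,"dy": 0,"dz": 0,"wx": 0,"wy": 0,"wz": 0,"gripper": 0.6},
    {"dx": 0,"dy": 0,"dz": 0,"wx": 0,"wy": 0,"wz": 0,"gripper": 0.6},
    {"dx": 0,"dy": 0,"dz": 0,"wx": 0,"wy": 0,"wz": 0,"gripper": 0.6},
  ],
)

```text
clock: 32.55
position: [0.4953, -0.267, 0.0224]
eef_rot: [0.584, 0.399, -0.584, 0.399]
contact_force: [0.1, 0.1, 0.4]
gripper_width: 0.602
```

Request:
servo_tool(
  motion=[
    {"dx": -5,"dy": 0,"dz": 0,"wx": 0,"wy": 0,"wz": 0,"gripper": 0.6},
    {"dx": -15,"dy": 0,"dz": 0,"wx": 0,"wy": 0,"wz": 0,"gripper": 0.6},
    {"dx": -20,"dy": 0,"dz": 0,"wx": 0,"wy": 0,"wz": 0,"gripper": 0.6},
    {"dx": -25,"dy": 0,"dz": 0,"wx": 0,"wy": 0,"wz": 0,"gripper": 0.6},
    {"dx": -25,"dy": 0,"dz": 0,"wx": 0,"wy": 0,"wz": 0,"gripper": 0.6},
    {"dx": -25,"dy": 0,"dz": 0,"wx": 0,"wy": 0,"wz": 0,"gripper": 0.6},
    {"dx": -25,"dy": 0,"dz": 0,"wx": 0,"wy": 0,"wz": 0,"gripper": 0.6},
    {"dx": -20,"dy": 0,"dz": 0,"wx": 0,"wy": 0,"wz": 0,"gripper": 0.6},
    {"dx": -5,"dy": 0,"dz": 0,"wx": 0,"wy": 0,"wz": 0,"gripper": 0.6},
    {"dx": 0,"dy": 0,"dz": 0,"wx": 0,"wy": 0,"wz": 0,"gripper": 0.6},
  ],
)

```text
clock: 33.55
position: [0.4954, -0.2671, 0.1879]
eef_rot: [0.584, 0.398, -0.584, 0.399]
contact_force: [0.4, -0.0, -1.4]
gripper_width: 0.601
```

```bash
python3 - <<'E'
from plan import *
st()
w=read_camera("wrist"); crop(w,160,480,0,260,2.4,"w21.png")
s=read_camera("scene"); crop(s,240,440,120,370,2.4,"s3.png")
t=read_camera("top"); crop(t,270,440,100,280,3.3,"t3.png")
P=lambda u,v,z: atz(w,160+u/2.4,v/2.4,z,True)[:2]
E
```

```text
t33.55 pos [ 495.42 -267.1   187.93] h -21.34 xdir [ 1.1e-03 -8.0e-04 -1.0e+00] F [ 0.39 -0.02 -1.39] M [-0.02  0.18 -0.02] g 0.601 j [-0.6   0.45  1.55 -0.    1.15  1.34]
```

View pics/w21.png

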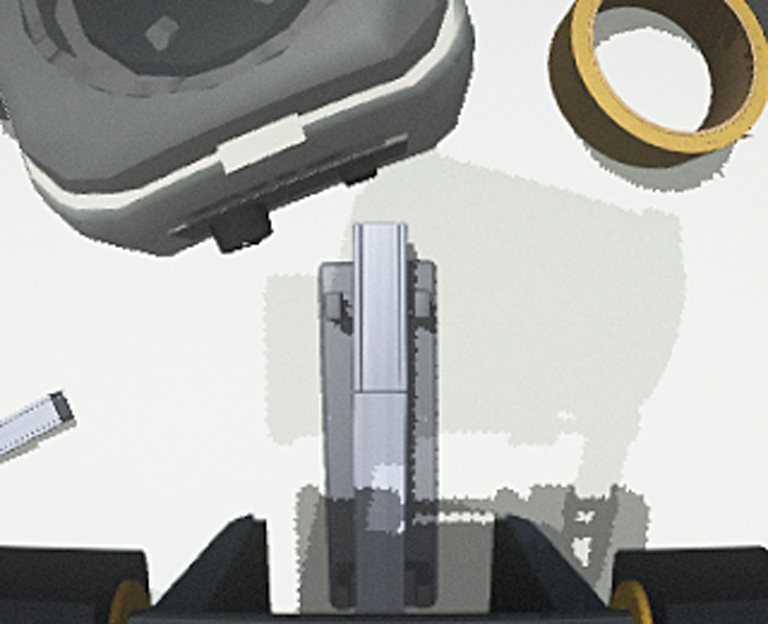

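View pics/s3.png

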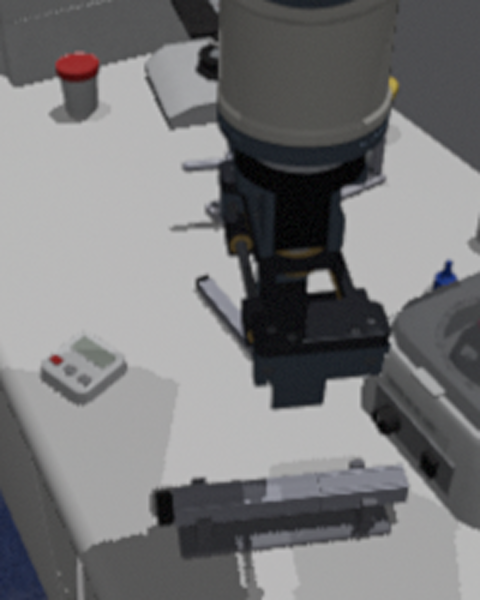

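View pics/t3.png

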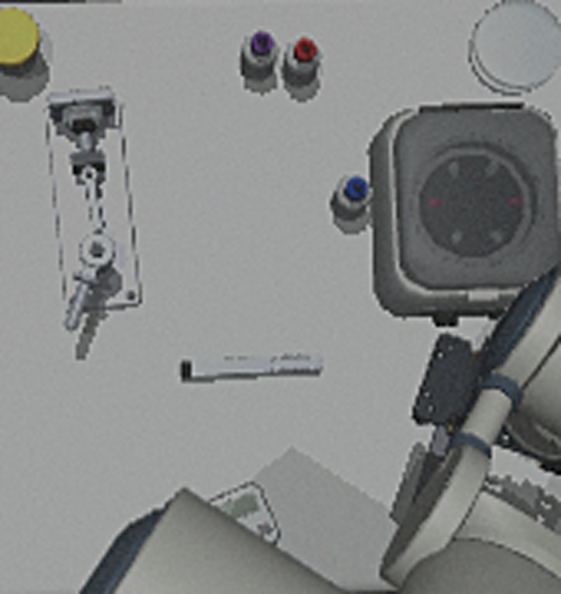

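```bash
python3 - <<'E'
from plan import *
t=read_camera("top")
pin=atz(t,270+161/6,110+258/6,.042)[:2]; pv=np.array([.6785,.0910]); hub=atz(t,270+177/6,110+393/6,.09)[:2]
print(pin,hub,np.linalg.norm(pin-hub),np.linalg.norm(pin-pv))
close_job()
st()
E
```

```text
[0.75939683 0.09969227] [0.67473858 0.09152898] 0.08505091925066932 0.08136247424346338
the job is handed in; nothing more can be done
the job is handed in; nothing more can be done
```

The clamp is closed and locked over centre, and the bar is back in its holder. I handed the job in at about 33.6 s of the 72 s; no verdict was reported.

- **Fitting the bar:** I took the larger bar from the holder and slid it onto the stub until the mouth met the shoulder, at about 5.5 N.
- **Swinging the lever:** Resistance at the bar's middle read 13 N at its highest. It reversed sign between 53° and 56° of swing, and the lever then pulled onward with up to 7 N. It was back to about zero at 60.5°, so the lever was resting on its stop and I did not push on it.
- **Returning the bar:** The bar came off without resistance. I lowered it into the holder, opened the fingers and raised the hand clear.

Last checks:
- **Lever:** The overhead and scene pictures show it staying in the locked position with the link nearly in line.
- **Bar:** The wrist picture shows it lying in the saddles and centred in the slot.
- **Loose objects:** I saw no sign of the timer or the cup having moved, but I compared pictures only. The bottle I did not check, and the arm hid part of the view.
- **Rod pin:** The overhead camera gives 81 to 85 mm from the pivot, depending on the pivot estimate used. That is too coarse to confirm the 80.8 mm limit by itself, so I relied on the force reversal and the lever staying put.

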